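# Pour rollers from a scoop into a grooved rack

## Robot

A 7-joint arm with a two-finger parallel gripper is mounted at the origin on a cart in front of the work surface, level with it; the furniture and walls round the work are solid. World frame = base frame: x ahead of the robot, y to its left, z up, the work surface at z = 0. Lengths are in m, angles in rad, forces in N, time in s.
With the tool pointing down it reaches from about 0.4 to 0.875 m from the base axis. Payload 19.3 kg.
Tool frame: the origin (TCP) lies at the very end of the fingers, on their centre line; the grasp point (between the pads) lies 19 mm behind it; z points along the fingers, y is the direction in which the jaws open and shut (so a half turn about z gives the same grasp; the last joint's range is limited). The gripper opens to 85 mm and grips with 20 to 120 N. Pads are 22 mm wide; open, the fingers measure 114 mm over their backs; the gripper's body (76 mm by 85 mm) begins 54 mm behind the grasp point. The pads swing forward as they close: fully open they stand 13 mm farther back than shut.
Start: joints at [-1.341, 0.521, -0.036, 1.599, 0.021, 1.021, -0.113], TCP at [0.185, 0.597, 0.194] pointing down, gripper open.
Joint ranges: [-2.91, 2.91], [-0.3, 2.13], [-1.5, 1.42], [0.17, 2.43], [-1.26, 4.41], [0.16, 1.93], [-2.52, 2.52]. Speed limits (rad/s): [1.89, 1.89, 2.39, 2.39, 3.01, 3.01, 3.01].

## Interface

Orientations are given as [roll, pitch, yaw] about the fixed x, y, z axes, in that order (R = Rz(yaw) Ry(pitch) Rx(roll)).
In Python, from workcell import telemetry, imaging, ticket gives the robot as it stands.
- The arm moves only by the tool carry_out, never from a script. Its argument "series" is a list of rows, each a list of 7 numbers: the shift along the tool's x, y, z in m, then the turn, a rotation vector about the tool's x, y, z in rad, then the closure in counts, from 0 (fully open) to 255 (shut). In form: [[tx, ty, tz, ax, ay, az, jaw], ...]. A call has 1 to 10 rows; each row is the pose to reach, as a shift and turn from the pose commanded when the call began, along the tool's axes at that moment; what a row does not reach only later rows make up. A row lasts 1/8 s, in which the tool goes at most 62.5 mm and 10.7 degrees, less where a joint would pass 70% of its speed; a pose out of reach is approached as far as the arm can. A call with a gripper value outside its range is refused whole. The fingers move at their own pace and stop on an object; "force" is the grip in N (left out, the last holds). Time passes only in rows, so rows that repeat a pose let the fingers close. It gives the time, the measured TCP pose, the force and the opening at its end, in the units of the state.
- telemetry.observe(): the state, without advancing time (a new reading comes with each control period).
- imaging.grab_frame(name): name is "side" or "top" or "wrist"; returns (picture, depth): 480x640x3 uint8, blue, green, red; 480x640 float32, m along the optical axis (not along the pixel's ray), 0 where there is no reading.
- imaging.camera_info(name): a dict with "mtx" (3x3 intrinsics, pixels), "dist_coeffs" ([k1, k2, p1, p2, k3] as OpenCV has them; the pictures are not rectified), "extrinsics" (4x4, takes a point from camera to world coordinates); the wrist camera has in their place "hand_eye" (4x4, takes a point from camera to tool coordinates, whose origin is the TCP and whose axes are the flange's). Camera axes: x right, y down, z forward; pixel columns grow to the right and rows downward; lengths in m; the calibration is good to about 2 mm. A picture is of the moment at which its call begins: read the wrist's pose just before it. camera_info takes no time and is no camera call.
- ticket.job_done(): hands the job in, once; it reports no verdict.
The state is a dict: "clock": time; "qpos": joint angles; "qd": joint speeds; "joint_efforts": joint torques, N m; "position": TCP position; "tool_rot": TCP orientation; "force": force on the tool from outside, world axes, zero at the start; "moment": the same for the moment, N m; "grip_width": finger opening in m.
Only numpy, scipy, OpenCV 4.12 (cv2) and the standard library are available. Lean on these libraries where they do the work, as an engineer would, in place of code of your own. Each camera call takes 0.05 s, during which the arm holds its last target.

## Task

Lift the scoop of rollers by its handle bar, hold its mouth over the high end of the grooved rack and tip it so that the three rollers roll down and settle in the grooves, each lying in a groove of its own. Then stand the scoop upright on the bench again. Don't touch the rollers with the gripper, and leave the other things where they are.

Things in the scene. Friction and masses are not known exactly. Their poses are not given: they have to be found in the camera images.
- scoop_grip (a point): Centre of the handle bar of a dark metal scoop (116 wide, 88 mouth to back, 95 tall, 0.18 kg) standing on the bench with the three rollers in it. The black bar runs along y between the side plates: 106 long, 14 thick (x), 22 tall; its centre is 84 mm above the scoop's feet. x points to the closed back, the open mouth is at -x, z up. The rollers' tops are 37 mm or more below this point.
- scoop_mouth (a point): Middle of the floor edge at the scoop's open mouth, at (-45, 0, -49) mm from scoop_grip, same axes. The edge has no lip; the smooth floor, 106 mm wide between the side plates, falls 22 degrees from here to the back, so the rollers stay in until the scoop is tipped mouth-down by more than 22 degrees. The feet begin 22 mm behind the mouth and reach 35 mm below it.
- rack_deck: Sloping deck (17 degrees) of a grey plastic rack fixed to the bench. Origin: middle of its 4 grooves, on the ridge-top plane, 32 mm above the bench. y along the level grooves, x up the slope, z square to the deck. Grooves 15 mm wide at x = -34.2, -11.4, 11.4, 34.2 mm. A roller in a groove has its centre at z = 8 to 9 mm, on a ridge 11 mm. End stop, 22 mm high, face at x = -46 mm.
- run_on (a point): Middle of the plain run-on surface at the rack's high end, on the deck (same axes as rack_deck, at x = +72 mm), 53 mm above the bench. The surface reaches from x = +42 to +94 mm. Side walls along the deck are 12 mm high and 124 mm apart inside. Rollers let go slowly here roll down over empty grooves and settle one behind the other from the end stop up.
- roller1: One of three like bare aluminium rollers, 22 mm in diameter, 100 mm long, 0.07 kg; origin at its centre, y along its axis (it turns about y as it rolls). At the start it lies across the scoop, at the back.
- roller2: One of three like bare aluminium rollers, 22 mm in diameter, 100 mm long, 0.07 kg; origin at its centre, y along its axis (it turns about y as it rolls). At the start it lies across the scoop, in the middle.
- roller3: One of three like bare aluminium rollers, 22 mm in diameter, 100 mm long, 0.07 kg; origin at its centre, y along its axis (it turns about y as it rolls). At the start it lies across the scoop, nearest the mouth.
- heat_sink: Aluminium finned heat sink, 32 x 32 x 20 mm, loose on the bench; origin at the centre of its underside. A bystander.
- loupe: Black eye loupe, 34 mm in diameter, 25 mm tall, loose on the bench; origin at the centre of its underside. A bystander.
- tape_roll: Roll of cream masking tape lying flat, 52 mm in diameter, 24 mm tall, loose on the bench; origin at the centre of its underside. A bystander.
- bit_box: Closed teal and black bit box, 42 x 75 x 20 mm, loose on the bench; origin at the centre of its underside. A bystander.

How it is judged:
On the way, in this order (a step that is already met when the one before it is completed fails the run):
1. the scoop is lifted off the bench with the three rollers in it (height (world z) of scoop_grip above 0.115 m and distance between each of roller1, roller2, roller3 and scoop_grip below 0.09 m), for 0.2 s.
2. all three rollers lie in grooves of the rack (z of roller1 in the frame of rack_deck between 0.004 and 0.01 m and x of roller1 in the frame of rack_deck between -0.042 and 0.042 m and angle between the y axis of each of roller1, roller2, roller3 and the y axis of rack_deck, either way round below 0.08 rad and linear speed of each of roller1, roller2, roller3 below 0.02 m/s and z of roller2 in the frame of rack_deck between 0.004 and 0.01 m and x of roller2 in the frame of rack_deck between -0.042 and 0.042 m and z of roller3 in the frame of rack_deck between 0.004 and 0.01 m and x of roller3 in the frame of rack_deck between -0.042 and 0.042 m), for 0.2 s.
At the end, for the whole second after the job is handed in: Each roller lies at rest down in a groove of the rack (centre 4 to 10 mm above the ridge plane, x within 42 mm, along the groove within 0.08 rad, under 20 mm/s); the scoop stands on the bench, upright within 0.1 rad, handle centre at 78 to 92 mm, released (all of step 2 and height (world z) of scoop_grip between 0.078 and 0.092 m and angle between scoop_grip's own z axis and vertical below 0.1 rad and contact force between the fingers and anything else below 0.5 N); the robot touches nothing.
It fails at once if the gripper's fingers touch a roller (contact force between the fingers and roller1 above 1 N or contact force between the fingers and roller2 above 1 N or contact force between the fingers and roller3 above 1 N).
It fails at once if a bystander (heat sink, loupe, tape roll, bit box) is moved more than 30 mm (distance of any of heat_sink, loupe, tape_roll, bit_box from where it was at the start of the episode above 0.03 m).
It also fails if it takes over 56 s, if anything falls off the work surface, if the arm or the gripper's body presses on something with over 40 N, if the wrist force passes 120 N, or if a joint passes its speed limit or range.

## Working session

There is one attempt and no reset: what is moved stays moved. The work goes in short steps, Python scripts to look and compute and a tool call to move; the robot and the scene stay as the last step left them, time stands still between calls to the robot, and variables do not carry over. Pictures are saved under pics/ and viewed, and the job is handed in when it is done.

Besides the shell and the picture viewer there is one more tool, called after "Request:" as name(argument=value, ...) on one line, values as JSON. carry_out: Moves the arm, as the interface text tells. Its arguments: {"type":"object","properties":{"series":{"type":"array"},"force":{"type":"number"}},"required":["series"]}

```bash
ls; mkdir -p pics; python3 - <<'E'
from workcell import telemetry, imaging
import cv2, numpy as np
print(telemetry.observe())
for n in ["side","top"]:
    p,d=imaging.grab_frame(n); cv2.imwrite(f"pics/{n}0.png",p); np.save(f"pics/{n}0.npy",d); print(n,{k:np.round(v,4).tolist() for k,v in imaging.camera_info(n).items() if not isinstance(v,str)})
print(imaging.camera_info("wrist"))
E
```

```text
pics
{'clock': 0.0, 'qpos': array([-1.34118478,  0.52204359, -0.03634489,  1.59996812,  0.02116361,
        1.02111098, -0.11279617]), 'qd': array([-6.24656886e-04,  2.10336278e-03, -4.24101602e-04, -2.07832323e-04,
        5.44112093e-04, -4.44249188e-05,  1.08587864e-04]), 'joint_efforts': array([-1.27055573e-03, -9.27117991e+01,  1.98065557e+00, -3.69928372e+01,
        1.79522258e-02,  8.31164012e-03,  2.53369294e-06]), 'position': array([0.18449489, 0.59676188, 0.1933214 ]), 'tool_rot': array([-3.14044638e+00,  4.17528948e-05,  2.84177040e+00]), 'force': array([-0.37012099,  0.37903876,  1.08251044]), 'moment': array([ 0.03703796,  0.03435443, -0.00567983]), 'grip_width': 0.0853982428965098}
side {'mtx': [[456.4949, 0.0, 314.2166], [0.0, 456.4949, 238.5275], [0.0, 0.0, 1.0]], 'dist_coeffs': [-0.121, 0.0, 0.0, 0.0, 0.0], 'extrinsics': [[-0.9963, 0.0623, -0.0589, 0.5688], [0.0845, 0.5954, -0.7989, 0.8495], [-0.0147, -0.801, -0.5985, 0.627], [0.0, 0.0, 0.0, 1.0]]}
top {'mtx': [[438.545, 0.0, 316.8225], [0.0, 438.545, 241.4404], [0.0, 0.0, 1.0]], 'dist_coeffs': [0.0304, 0.0, 0.0, 0.0, 0.0], 'extrinsics': [[0.0003, -0.9905, 0.1375, 0.3772], [-1.0, -0.0012, -0.0067, 0.1324], [0.0068, -0.1375, -0.9905, 1.2416], [0.0, 0.0, 0.0, 1.0]]}
{'mtx': array([[367.0251347 ,   0.        , 313.25547172],
       [  0.        , 367.0251347 , 240.48302725],
       [  0.        ,   0.        ,   1.        ]]), 'dist_coeffs': array([0.00183239, 0.        , 0.        , 0.        , 0.        ]), 'hand_eye': array([[-5.21784057e-04, -9.58407844e-01, -2.85401705e-01,
         7.32449209e-02],
       [ 9.99999636e-01, -3.07313874e-04, -7.96252568e-04,
        -6.49804656e-04],
       [ 6.75426803e-04, -2.85402016e-01,  9.58407655e-01,
        -1.79387793e-01],
       [ 0.00000000e+00,  0.00000000e+00,  0.00000000e+00,
         1.00000000e+00]])}
```

View pics/side0.png

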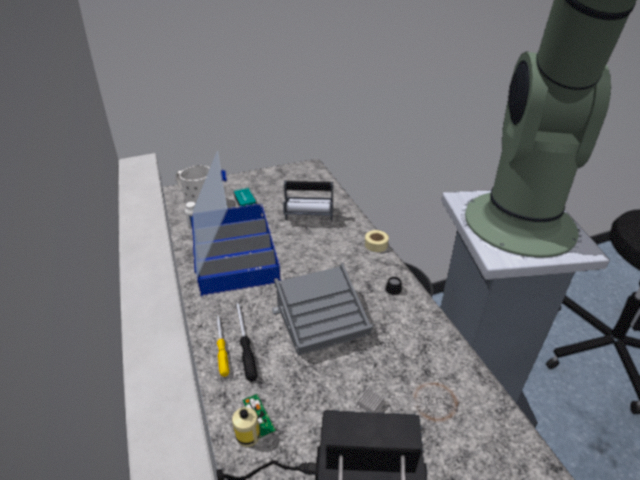

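View pics/top0.png

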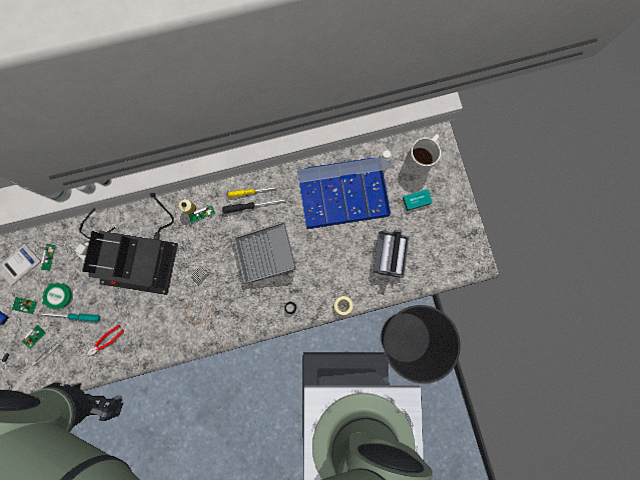

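```bash
cat > h.py <<'E'
import cv2, numpy as np
from workcell import imaging
def world(n,uv,d=None,z=None):
    ci=imaging.camera_info(n); uv=np.array(uv,float).reshape(-1,1,2)
    xy=cv2.undistortPoints(uv,ci["mtx"],ci["dist_coeffs"])[:,0]
    r=np.c_[xy,np.ones(len(xy))]; T=ci["extrinsics"]
    if d is not None: return (r*np.array(d).reshape(-1,1))@T[:3,:3].T+T[:3,3]
    w=r@T[:3,:3].T; s=(z-T[2,3])/w[:,2]; return w*s[:,None]+T[:3,3]
def cloud(n,d,box):
    u0,v0,u1,v1=box; U,V=np.meshgrid(range(u0,u1),range(v0,v1))
    D=d[v0:v1,u0:u1].ravel(); uv=np.c_[U.ravel(),V.ravel()]; m=D>0
    return uv[m],world(n,uv[m],D[m])
E
python3 - <<'E'
import cv2,numpy as np
t=cv2.imread("pics/top0.png"); s=cv2.imread("pics/side0.png")
a=cv2.resize(t[220:290,225:305],None,fx=7,fy=7,interpolation=2); cv2.imwrite("pics/c1.png",a)
b=cv2.resize(t[215:295,350:430],None,fx=7,fy=7,interpolation=2); cv2.imwrite("pics/c2.png",b)
c=cv2.resize(s[165:230,270:350],None,fx=8,fy=8,interpolation=2); cv2.imwrite("pics/c3.png",c)
c=cv2.resize(s[255:355,265:380],None,fx=6,fy=6,interpolation=2); cv2.imwrite("pics/c4.png",c)
from h import *
d=np.load("pics/top0.npy")
for box,nm in [((365,225,420,285),"scoop"),((230,220,300,290),"rack")]:
    uv,w=cloud("top",d,box); print(nm)
    for v in range(box[1],box[3],6):
        row=[]
        for u in range(box[0],box[2],5):
            i=np.where((uv==[u,v]).all(1))[0]; row.append("%4d"%(w[i[0],2]*1000) if len(i) else "  --")
        print(v,*row)
E
```

```text
scoop
225    0    0    2    3    2    2   -3    1    1   -3    0
231    0    0   -2   41   54    2   91   96    0    1   -2
237    0    0    1   34   42   44   97   21   29    1    1
243   -3   -1    1   30   44   45   93   29   20    0    0
249   -4    2    0   30   44   35   91   27   22   -4    1
255   -1    3   32   27   46   38   91   33   27   -2   --
261   -1   -1   32   36   42   41   91   24   23    0    0
267    0   -2   31   40   45   85   92   27    2    0   -1
273    5   -1    0   43   53   80   94   26   -2    0   -2
279    2    4    2   -4   -2    1   -1   -6    3    0   -2
rack
220    5    0   -2   -3   -3    2    0    0    0   -2    1    2   -1    0
226   -1    2   -3   -2    0    5   -1   -3   59   51   59    0   -2    4
232    0    0   -3    2   43   36   38   31   46   53   58   57    1    0
238    1   33   13   24   20   33   30   36   45   50   56   55    0    0
244    0   42   15   13   20   31   31   --   44   50   56   51   -2    0
250    1    0   24   19   26   20   27   39   34   53   55   55   53    1
256    2    4   30   13   22   24   25   38   36   46   48   53   58    2
262    3    0   34   22   16   16   32   27   35   46   50   49   --    0
268    2   -2   41   23   11   19   34   30   38   38   51   52   65   53
274    3    2    2   27   15   25   21   25   49   52   18    0    8    5
280   -4    0    0   36   38   35    0   -2   -1    0    0   -2    0    0
286    1   -3    0    4    0   -1    1    0    0    2    2    3    2   -3
```

View pics/c1.png

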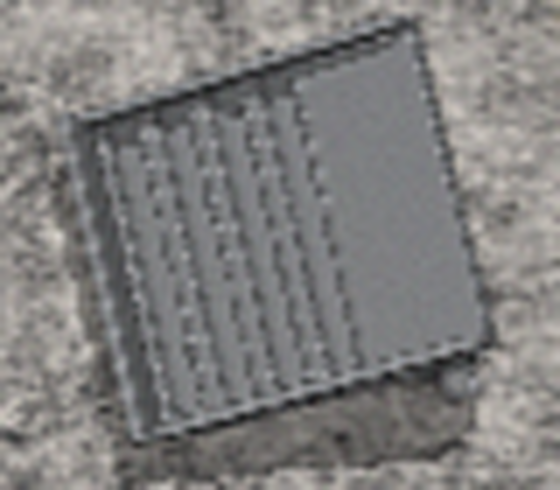

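View pics/c2.png

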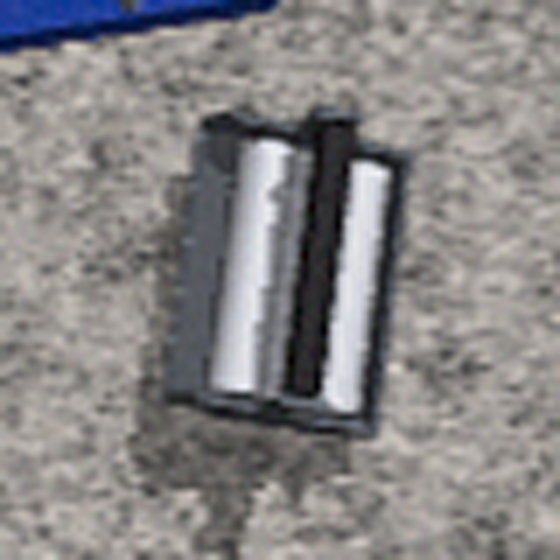

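View pics/c3.png

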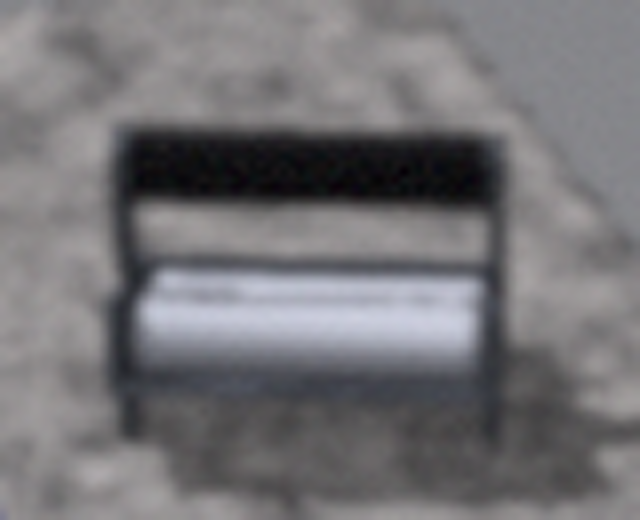

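View pics/c4.png

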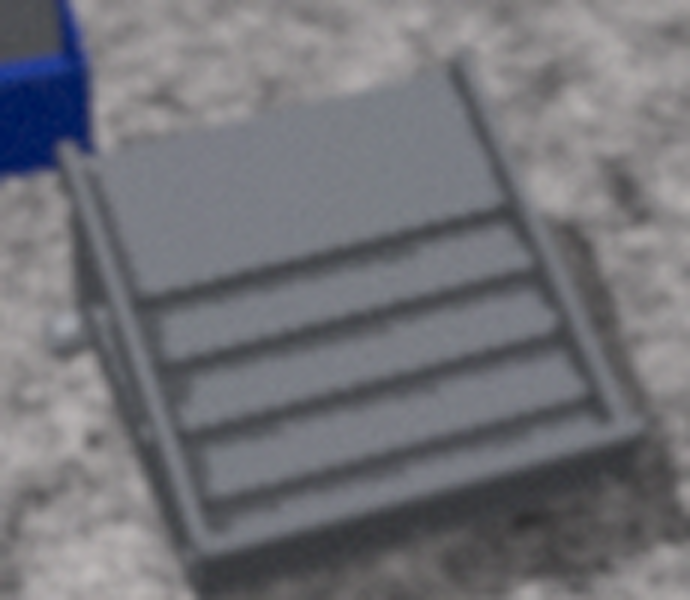

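```bash
python3 - <<'E'
from h import *
d=np.load("pics/top0.npy")
f=lambda x,y,u0,v0,s:((x+.5)/s-.5+u0,(y+.5)/s-.5+v0)
p=[f(*q,350,215,7) for q in [(333,118),(306,395)]]
b=world("top",p,z=.095); print("bar",b,b.mean(0))
uv,w=cloud("top",d,(365,225,420,285)); m=w[:,2]>.082; print(m.sum(),w[m].mean(0))
q=w[m][:,:2]-w[m][:,:2].mean(0); print(np.linalg.svd(q)[2][0])
p=[f(*q,270,165,8) for q in [(318,168)]]; print("side bar",world("side",p,z=.084), world("side",[f(132,135,270,165,8),f(490,137,270,165,8)],z=.095))
e=world("top",[f(*q,225,220,7) for q in [(297,95),(360,360)]],z=.0443); print("edge42",e,e.mean(0))
e2=world("top",[f(*q,225,220,7) for q in [(418,35),(490,340)]],z=.0595); print("edge94",e2,e2.mean(0))
e=world("side",[f(*q,265,255,6) for q in [(145,300),(500,210)]],z=.0443); print("side edge42",e,e.mean(0))
e=world("side",[f(*q,265,255,6) for q in [(90,155),(450,72)]],z=.0595); print("side edge94",e,e.mean(0))
for n,uv,z in [("heat",(198,277),.01),("loupe",(290,308),.02),("tape",(343,306),.02),("bit",(418,200),.02),("bluebox corner",(305,227),.03),("bluebox c2",(390,216),.03)]:
  print(n,world("top",[uv],z=z))
E
```

```text
bar [[ 0.56339794 -0.08809196  0.095     ]
 [ 0.4585493  -0.07537123  0.095     ]] [ 0.51097362 -0.0817316   0.095     ]
265 [ 0.50924482 -0.08087095  0.09350528]
[-0.98750791  0.15756942]
side bar [[ 0.50916832 -0.08452488  0.084     ]] [[ 0.56325347 -0.09089626  0.095     ]
 [ 0.45897105 -0.07807528  0.095     ]]
edge42 [[0.56636522 0.26185775 0.0443    ]
 [0.46185554 0.23566397 0.0443    ]] [0.51411038 0.24876086 0.0443    ]
edge94 [[0.58775309 0.21339111 0.0595    ]
 [0.46850917 0.18441527 0.0595    ]] [0.52813113 0.19890319 0.0595    ]
side edge42 [[0.57353223 0.26403267 0.0443    ]
 [0.46253546 0.23582429 0.0443    ]] [0.51803384 0.24992848 0.0443    ]
side edge94 [[0.58779596 0.2146165  0.0595    ]
 [0.47206083 0.18654578 0.0595    ]] [0.52992839 0.20058114 0.0595    ]
heat [[0.44752935 0.45582655 0.01      ]]
loupe [[0.36182341 0.19789289 0.02      ]]
tape [[0.36728985 0.05197678 0.02      ]]
bit [[ 0.66632493 -0.1640782   0.02      ]]
bluebox corner [[0.58619585 0.15735013 0.03      ]]
bluebox c2 [[ 0.61788238 -0.08159058  0.03      ]]
```

Request:
carry_out(series=[[-0.05, -0.03, -0.006, 0, 0, 0, 0], [-0.1, -0.06, -0.012, 0, 0, 0, 0], [-0.15, -0.09, -0.018, 0, 0, 0, 0], [-0.2, -0.12, -0.024, 0, 0, 0, 0], [-0.25, -0.15, -0.03, 0, 0, 0, 40], [-0.3, -0.18, -0.036, 0, 0, 0, 80], [-0.35, -0.21, -0.042, 0, 0, 0, 120], [-0.38, -0.225, -0.047, 0, 0, 0, 120], [-0.4, -0.24, -0.047, 0, 0, 0, 120], [-0.4, -0.24, -0.047, 0, 0, 0, 120]])

```text
clock: 1.35
position: [0.4967, 0.2479, 0.2407]
tool_rot: [-3.141, 0.0, 2.839]
force: [0.2, 0.7, -0.4]
grip_width: 0.0453
```

```bash
cat >> h.py <<'E'
from scipy.spatial.transform import Rotation as Ro
def pose(s):
    T=np.eye(4); T[:3,:3]=Ro.from_euler('xyz',s["tool_rot"]).as_matrix(); T[:3,3]=s["position"]; return T
def wshot(name):
    from workcell import telemetry
    s=telemetry.observe(); p,d=imaging.grab_frame("wrist")
    T=pose(s)@imaging.camera_info("wrist")["hand_eye"]
    cv2.imwrite(f"pics/{name}.png",p); np.savez(f"pics/{name}.npz",d=d,T=T,P=pose(s)); return s
def wworld(name,uv,z=None,depth=False):
    f=np.load(f"pics/{name}.npz"); ci=imaging.camera_info("wrist"); T=f["T"]
    uv=np.array(uv,float).reshape(-1,2)
    xy=cv2.undistortPoints(uv.reshape(-1,1,2),ci["mtx"],ci["dist_coeffs"])[:,0]; r=np.c_[xy,np.ones(len(xy))]
    if depth:
        D=np.array([f["d"][int(round(v)),int(round(u))] for u,v in uv]); return (r*D[:,None])@T[:3,:3].T+T[:3,3]
    w=r@T[:3,:3].T; s=(z-T[2,3])/w[:,2]; return w*s[:,None]+T[:3,3]
E
python3 - <<'E'
from h import *
s=wshot("w1"); print(s["clock"],s["position"],s["tool_rot"],s["qpos"],s["grip_width"],s["force"])
E
```

```text
1.35 [0.49674276 0.2478556  0.24066835] [-3.14080720e+00  1.57766789e-04  2.83876801e+00] [-0.63918095  0.36269152  0.0921567   1.73478746 -0.03699685  1.0463087
  0.73353189] 0.0452981576450349 [ 0.17305995  0.68809678 -0.35931344]
```

View pics/w1.png

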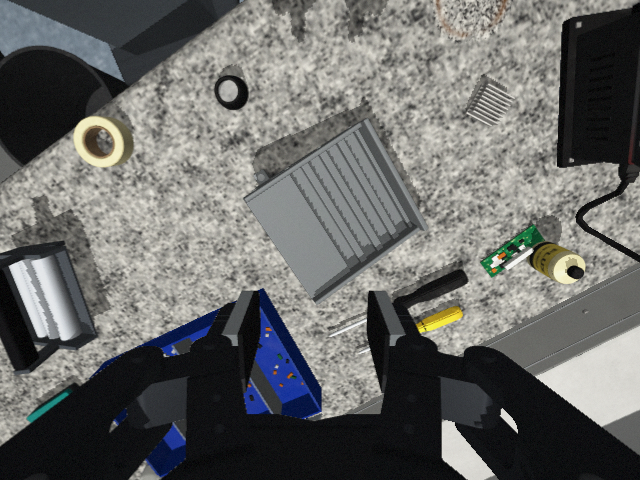

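```bash
python3 - <<'E'
from h import *
p=cv2.imread("pics/w1.png"); cv2.imwrite("pics/w1c.png",cv2.resize(p[110:310,235:435],None,fx=3,fy=3,interpolation=cv2.INTER_CUBIC))
E
```

```text
(no output)
```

View pics/w1c.png

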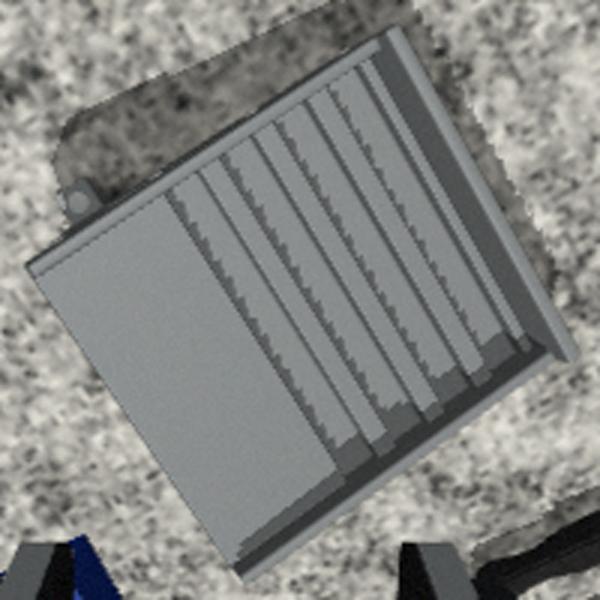

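```bash
cat > fit.py <<'E'
from h import *
from scipy.optimize import least_squares
f=np.load("pics/w1.npz"); ci=imaging.camera_info("wrist"); Ti=np.linalg.inv(f["T"])
c=lambda x,y:((x+.5)/3-.5+235,(y+.5)/3-.5+110)
pts=[((41.7,-62,0),(167,193)),((41.7,62,0),(345,483)),((94,-62,0),(37,275)),((94,62,0),(235,562))]
# wall-top inner edge ends
def P(p,q):
    th=np.radians(17); x,y,yaw,z=p
    R=Ro.from_euler('z',yaw).as_matrix()@Ro.from_euler('y',-th).as_matrix()
    w=np.array(q)/1e3@R.T+[x,y,z]; cc=w@Ti[:3,:3].T+Ti[:3,3]
    return cv2.projectPoints(cc,np.zeros(3),np.zeros(3),ci["mtx"],ci["dist_coeffs"])[0][:,0]
def run(pts,free):
    q=np.array([a for a,_ in pts],float); uv=np.array([c(*b) for _,b in pts])
    g=lambda p:(P(np.r_[p,.032] if not free else p,q)-uv).ravel()
    r=least_squares(g,[.507,.288,-1.328]+([.032] if free else [])); return r
if __name__=="__main__":
  for fr in (0,1):
    r=run(pts,fr); print(r.x,np.round(r.fun,2))
  # ridge positions check
  p=np.r_[run(pts,0).x,.032]
  for q in [(-46,-62,0),(-46,62,0),(94,-62,12),(94,62,12),(94,65,12),(26.7,-62,0),(-46,62,22)]: print(q,(P(p,np.array([q],float))-[235,110])*3)
E
python3 fit.py
```

```text
[ 0.50863942  0.2880166  -1.32367122] [-0.22 -1.02  1.42 -0.11 -0.26 -0.06 -0.88  1.45]
[ 0.50988433  0.28734499 -1.32310041  0.02662182] [-0.15 -0.19  0.7  -0.71  0.48  0.39 -1.06  0.48]
(-46, -62, 0) [[372.72177886  53.65475077]]
(-46, 62, 0) [[535.27020731 347.79006024]]
(94, -62, 12) [[ 37.98932666 274.71867441]]
(94, 62, 12) [[239.78684493 574.93671119]]
(94, 65, 12) [[244.27717875 581.61785862]]
(26.7, -62, 0) [[201.75611153 165.20083857]]
(-46, 62, 22) [[566.73306321 353.25017032]]
```

Request:
carry_out(series=[[-0.02, -0.05, 0, 0, 0, -0.03, 120], [-0.04, -0.1, 0, 0, 0, -0.06, 120], [-0.06, -0.15, 0, 0, 0, -0.09, 120], [-0.08, -0.2, 0.005, 0, 0, -0.12, 120], [-0.1, -0.25, 0.01, 0, 0, -0.15, 120], [-0.11, -0.29, 0.015, 0, 0, -0.18, 120], [-0.111, -0.311, 0.02, 0, 0, -0.182, 120], [-0.111, -0.311, 0.02, 0, 0, -0.182, 120]])

```text
clock: 2.4
position: [0.5095, -0.0806, 0.2206]
tool_rot: [-3.142, -0.001, 3.023]
force: [0.6, 1.0, -0.1]
grip_width: 0.045
```

```bash
python3 - <<'E'
from h import *
s=wshot("w2"); print(s["clock"],s["position"],s["tool_rot"],s["qpos"],s["grip_width"],s["force"])
E
```

```text
2.4 [ 0.50952212 -0.08058296  0.22059491] [-3.14151358e+00 -8.16498768e-04  3.02250955e+00] [-0.10264487  0.32144967  0.18432331  1.86035677 -0.07035974  0.9668517
  1.5641962 ] 0.04502905192235574 [ 0.56398492  0.97235414 -0.10006294]
```

View pics/w2.png

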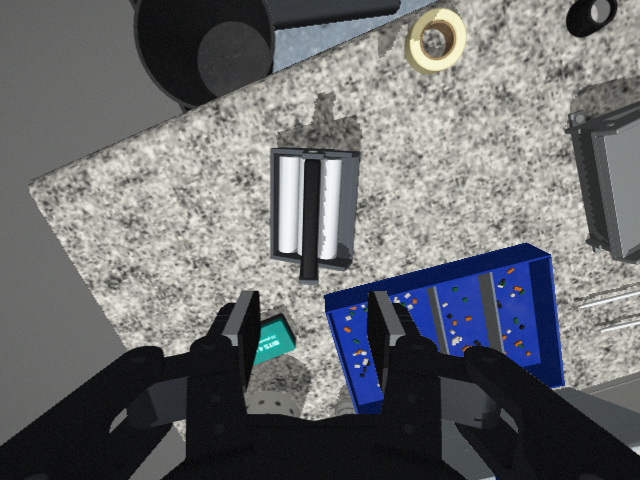

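```bash
python3 - <<'E'
from h import *
p=cv2.imread("pics/w2.png"); cv2.imwrite("pics/w2c.png",cv2.resize(p[140:295,255:375],None,fx=5,fy=5,interpolation=cv2.INTER_CUBIC)[:600])
cv2.imwrite("pics/w2c.png",cv2.resize(p[140:295,255:375],None,fx=3.8,fy=3.8,interpolation=cv2.INTER_CUBIC))
f=np.load("pics/w2.npz"); d=f["d"]
ys,xs=np.mgrid[140:295,255:375]; uv=np.c_[xs.ravel(),ys.ravel()]; uv=uv[d[uv[:,1],uv[:,0]]>0]
w=wworld("w2",uv,depth=True); m=(w[:,2]>.086)&(w[:,2]<.11); print(m.sum(),w[m].mean(0),np.median(w[m],0))
q=w[m][:,:2]; mu=q.mean(0); v=np.linalg.svd(q-mu,full_matrices=False)[2][0]; print(v); t=(q-mu)@v; n=(q-mu)@[-v[1],v[0]]; print(np.percentile(t,[0,1,99,100]),np.percentile(n,[1,99]))
E
```

```text
2205 [ 0.50691875 -0.08352329  0.09381462] [ 0.50528719 -0.08349858  0.09397304]
[ 0.98829641 -0.15254578]
[-0.05562117 -0.05427745  0.06004478  0.0614411 ] [-0.00759599  0.00775693]
```

View pics/w2c.png

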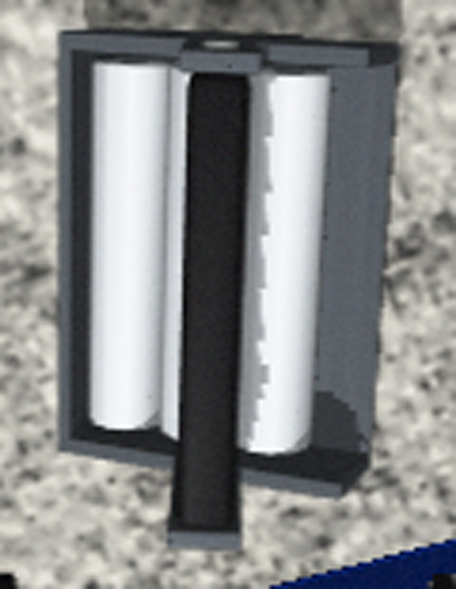

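```bash
python3 - <<'E'
from h import *
c=lambda x,y:((x+.5)/3.8-.5+255,(y+.5)/3.8-.5+140)
w=wworld("w2",[c(219,73),c(209,530)],z=.095); print(w,w.mean(0),np.linalg.norm(w[0]-w[1])); v=w[1]-w[0]; print(np.arctan2(v[1],v[0]))
w=wworld("w2",[c(190,73),c(248,73),c(180,530),c(238,530)],z=.095);print(w)
w=wworld("w2",[c(*a) for a in [(60,32),(60,450)]],z=.06);print(w)
P=np.load("pics/w2.npz")["P"]
t=np.array([.5095,-.083,.068]); print(P[:3,:3].T@(t-P[:3,3]))
E
```

```text
[[ 0.45777285 -0.07596148  0.095     ]
 [ 0.56203469 -0.09094503  0.095     ]] [ 0.50990377 -0.08345325  0.095     ] 0.1053329816427229
-0.14273347562251415
[[ 0.45703273 -0.08212327  0.095     ]
 [ 0.45851306 -0.06979989  0.095     ]
 [ 0.56122184 -0.09772602  0.095     ]
 [ 0.56284746 -0.08416424  0.095     ]]
[[ 0.44627407 -0.11258599  0.06      ]
 [ 0.54977364 -0.12852908  0.06      ]]
[-0.00038978 -0.00239048  0.15259483]
```

Request:
carry_out(series=[[0, -0.0025, 0.04, 0, 0, 0.024, 120], [0, -0.0025, 0.08, 0, 0, 0.024, 120], [0, -0.0025, 0.115, 0, 0, 0.024, 120], [0, -0.0025, 0.14, 0, 0, 0.024, 120], [0, -0.0025, 0.153, 0, 0, 0.024, 120], [0, -0.0025, 0.153, 0, 0, 0.024, 120], [0, -0.0025, 0.153, 0, 0, 0.024, 120]])

```text
clock: 3.32
position: [0.5104, -0.0824, 0.0688]
tool_rot: [3.141, 0.001, 3.0]
force: [0.6, -1.0, 0.9]
grip_width: 0.0449
```

```bash
python3 - <<'E'
from h import *
s=wshot("w3"); print(s["clock"],s["position"],s["tool_rot"],s["qpos"],s["grip_width"],s["force"])
E
```

```text
3.325 [ 0.510415   -0.08243429  0.0688003 ] [3.14137329e+00 1.25850529e-03 3.00008522e+00] [-0.06125704  0.53924657  0.14332295  1.9953458  -0.12783422  0.61410806
  1.59581135] 0.0448836080436576 [ 0.63276933 -1.02273121  0.93518103]
```

View pics/w3.png

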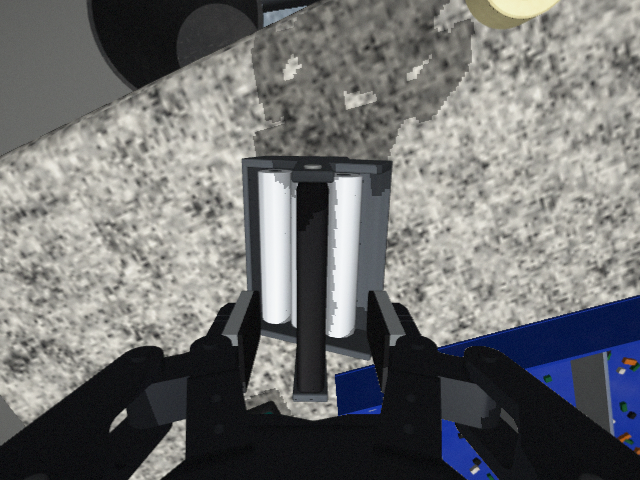

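```bash
python3 - <<'E'
from h import *
f=np.load("pics/w3.npz"); P=f["P"]
for uv in [(240,296),(245,310),(240,330),(250,300),(380,300),(372,300),(385,340),(395,310),(312,200),(312,280),(312,350),(312,385),(245,350)]:
    w=wworld("w3",[uv],depth=True)[0]; print(uv,np.round(w,4),np.round(P[:3,:3].T@(w-P[:3,3]),4))
E
```

```text
(240, 296) [ 0.4942 -0.1095  0.1181] [ 0.0122 -0.029  -0.0493]
(245, 310) [ 0.4953 -0.1058  0.1285] [ 0.0116 -0.0253 -0.0597]
(240, 330) [ 0.495  -0.1047  0.1431] [ 0.012  -0.0242 -0.0743]
(250, 300) [ 0.4952 -0.1053  0.1207] [ 0.0117 -0.0248 -0.0519]
(380, 300) [ 0.5022 -0.0563  0.1208] [ 0.0118  0.0247 -0.052 ]
(372, 300) [ 0.5028 -0.0591  0.1187] [ 0.0108  0.022  -0.05  ]
(385, 340) [ 0.5035 -0.0592  0.1458] [ 0.01    0.0221 -0.077 ]
(395, 310) [ 0.5074 -0.0509  0.1204] [ 0.0074  0.0308 -0.0516]
(312, 200) [ 0.4653 -0.0772  0.0939] [ 0.0454 -0.0012 -0.0252]
(312, 280) [ 0.501  -0.0824  0.0953] [ 0.0093 -0.0012 -0.0265]
(312, 350) [ 0.5369 -0.0875  0.0948] [-0.027  -0.0013 -0.026 ]
(312, 385) [ 0.5567 -0.0904  0.0947] [-0.0469 -0.0013 -0.0258]
(245, 350) [ 0.5032 -0.1049  0.142 ] [ 0.0039 -0.0233 -0.0732]
```

```bash
python3 - <<'E'
from h import *
p,d=imaging.grab_frame("side"); np.save("pics/side1.npy",d)
cv2.imwrite("pics/side1.png",cv2.resize(p[60:260,210:420],None,fx=3,fy=3,interpolation=cv2.INTER_CUBIC))
E
```

```text
(no output)
```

View pics/side1.png

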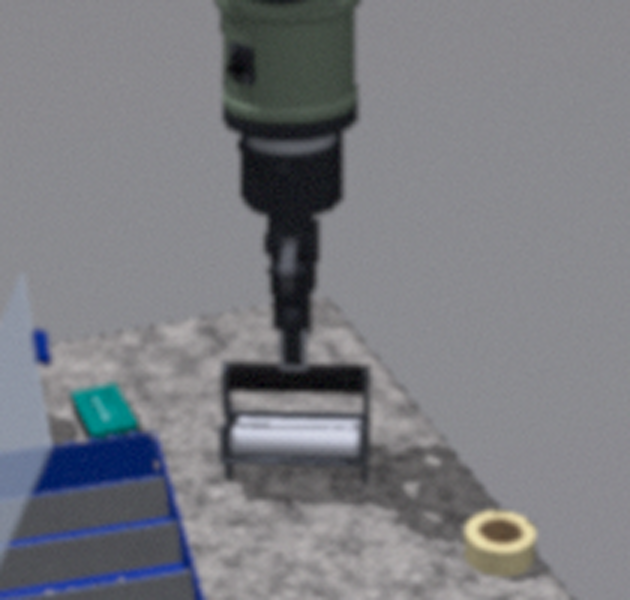

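```bash
python3 - <<'E'
from h import *
ci=imaging.camera_info("side"); Ti=np.linalg.inv(ci["extrinsics"])
for y in (-.06,-.05):
  for z in (.069,.08,.1,.116,.12):
    w=np.array([[.509,y,z]]); c=w@Ti[:3,:3].T+Ti[:3,3]
    u=cv2.projectPoints(c,np.zeros(3),np.zeros(3),ci["mtx"],ci["dist_coeffs"])[0][0,0]; print(y,z,(u-[210,60])*3)
d=np.load("pics/side1.npy")
for v in (165,172,176,179,181,183):
  for u in (306,307,308): print(u,v,np.round(world("side",[(u,v)],[d[v,u]])[0],3),end=' ')
  print()
E
```

```text
-0.06 0.069 [300.94332227 409.21378031]
-0.06 0.08 [300.66446472 397.0580257 ]
-0.06 0.1 [300.14939844 374.5860706 ]
-0.06 0.116 [299.72974517 356.25801938]
-0.06 0.12 [299.62376226 351.62659297]
-0.05 0.069 [301.94779253 415.95795363]
-0.05 0.08 [301.67275184 403.7477973 ]
-0.05 0.1 [301.16461457 381.17129621]
-0.05 0.116 [300.75049084 362.75417495]
-0.05 0.12 [300.64588796 358.09970234]
306 165 [ 0.519 -0.032  0.166] 307 165 [ 0.516 -0.031  0.166] 308 165 [ 0.514 -0.033  0.166] 
306 172 [ 0.518 -0.049  0.14 ] 307 172 [ 0.516 -0.05   0.139] 308 172 [ 0.514 -0.046  0.141] 
306 176 [ 0.519 -0.044  0.132] 307 176 [ 0.516 -0.045  0.132] 308 176 [ 0.514 -0.044  0.132] 
306 179 [ 0.519 -0.047  0.123] 307 179 [ 0.516 -0.046  0.124] 308 179 [ 0.514 -0.048  0.122] 
306 181 [ 0.519 -0.048  0.118] 307 181 [ 0.516 -0.049  0.117] 308 181 [ 0.514 -0.049  0.117] 
306 183 [ 0.517 -0.077  0.096] 307 183 [ 0.515 -0.076  0.096] 308 183 [ 0.513 -0.075  0.097]
```

Request:
carry_out(series=[[0, -0.001, 0.012, 0, 0, 0, 120], [0, -0.001, 0.024, 0, 0, 0, 120], [0, -0.001, 0.036, 0, 0, 0, 120], [0, -0.001, 0.045, 0, 0, 0, 120], [0, -0.001, 0.045, 0, 0, 0, 120]])

```text
clock: 4.05
position: [0.5091, -0.0837, 0.0221]
tool_rot: [-3.141, -0.001, 3.0]
force: [0.1, -0.6, 0.4]
grip_width: 0.0455
```

```bash
python3 - <<'E'
from h import *
s=wshot("w4"); print(s["clock"],s["position"],s["tool_rot"],s["grip_width"],s["force"])
p,d=imaging.grab_frame("side"); np.save("pics/side2.npy",d)
a=cv2.resize(p[120:240,250:380],None,fx=3,fy=3,interpolation=cv2.INTER_CUBIC)
w=cv2.imread("pics/w4.png")[140:440,160:460]
out=np.zeros((360,780,3),np.uint8); out[:360,:390]=a[:, :390]; out[:300,400:700]=w; cv2.imwrite("pics/m4.png",out)
P=pose(s)
for uv in [(250,300),(380,300),(312,200),(252,292),(372,294)]:
    w=wworld("w4",[uv],depth=True)[0]; print(uv,np.round(w,4),np.round(P[:3,:3].T@(w-P[:3,3]),4))
E
```

```text
4.05 [ 0.50912257 -0.08373002  0.02209487] [-3.14141815e+00 -1.38748468e-03  2.99965593e+00] 0.04545634669922555 [ 0.09467326 -0.57359774  0.35603317]
(250, 300) [ 0.4939 -0.1065  0.0744] [ 0.0119 -0.0247 -0.0523]
(380, 300) [ 0.5007 -0.0577  0.0747] [ 0.0121  0.0246 -0.0525]
(312, 200) [ 0.4558 -0.0771  0.094 ] [ 0.0538 -0.001  -0.0718]
(252, 292) [ 0.4941 -0.107   0.0666] [ 0.0117 -0.0252 -0.0444]
(372, 294) [ 0.5008 -0.0598  0.0685] [ 0.0117  0.0225 -0.0464]
```

View pics/m4.png

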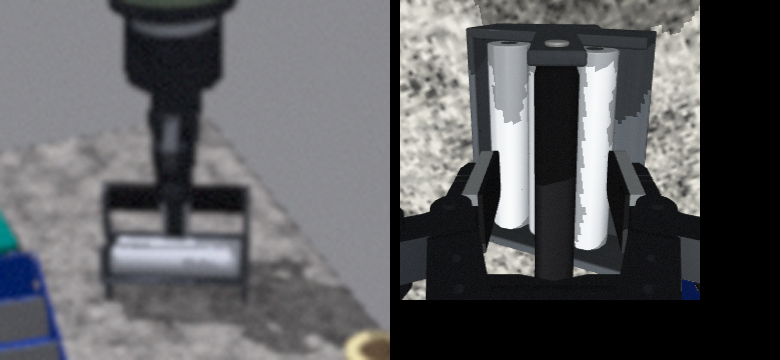

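Request:
carry_out(series=[[0.0008, 0, -0.003, 0, 0, 0, 150], [0.0008, 0, -0.003, 0, 0, 0, 180], [0.0008, 0, -0.003, 0, 0, 0, 200], [0.0008, 0, -0.003, 0, 0, 0, 230], [0.0008, 0, -0.003, 0, 0, 0, 255], [0.0008, 0, -0.003, 0, 0, 0, 255], [0.0008, 0, -0.003, 0, 0, 0, 255], [0.0008, 0, -0.003, 0, 0, 0, 255]], force=70)

```text
clock: 5.15
position: [0.509, -0.0835, 0.0262]
tool_rot: [3.141, 0.0, 3.0]
force: [-1.3, 1.2, 6.3]
grip_width: 0.0129
```

```bash
python3 - <<'E'
from h import *
s=wshot("w5"); print(s["clock"],s["position"],s["tool_rot"],s["grip_width"],s["force"])
E
```

```text
5.15 [ 0.50898073 -0.08349523  0.02617322] [3.14138937e+00 2.93790346e-04 2.99950684e+00] 0.01287319647164567 [-1.33739814  1.23008628  6.33890552]
```

View pics/w5.png

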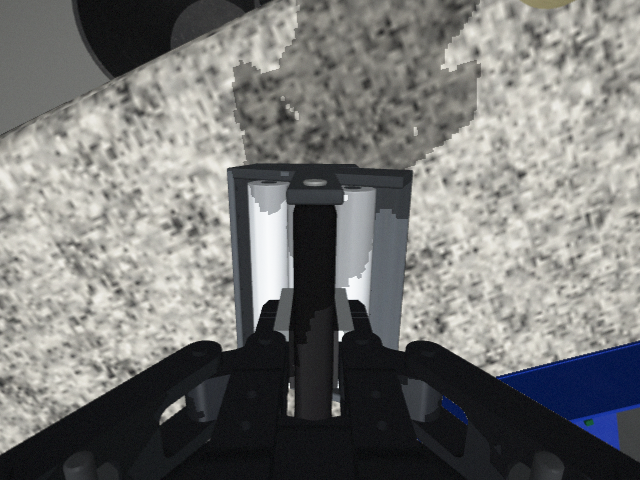

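Request:
carry_out(series=[[0, 0, -0.004, 0, 0, 0, 255], [0, 0, -0.011, 0, 0, 0, 255], [0, 0, -0.02, 0, 0, 0, 255], [0, 0, -0.03, 0, 0, 0, 255], [0, 0, -0.041, 0, 0, 0, 255], [0, 0, -0.052, 0, 0, 0, 255], [0, 0, -0.063, 0, 0, 0, 255], [0, 0, -0.072, 0, 0, 0, 255], [0, 0, -0.08, 0, 0, 0, 255], [0, 0, -0.08, 0, 0, 0, 255]])

```text
clock: 6.45
position: [0.5091, -0.0836, 0.1064]
tool_rot: [3.142, 0.001, 3.0]
force: [-0.0, -0.4, -4.2]
grip_width: 0.0129
```

```bash
python3 - <<'E'
from h import *
s=wshot("w6"); print(s["clock"],s["position"],s["tool_rot"],s["grip_width"],s["force"])
p,d=imaging.grab_frame("side")
a=cv2.resize(p[80:240,240:400],None,fx=3,fy=3,interpolation=cv2.INTER_CUBIC)
w=cv2.imread("pics/w6.png")[140:440,160:460]
out=np.zeros((480,790,3),np.uint8); out[:,:480]=a; out[:300,485:785]=w; cv2.imwrite("pics/m6.png",out)
E
```

```text
6.45 [ 0.50907737 -0.08364891  0.10639006] [3.14156791e+00 7.72773269e-04 2.99977761e+00] 0.012911703691664464 [-0.03477036 -0.35879857 -4.18074375]
```

View pics/m6.png

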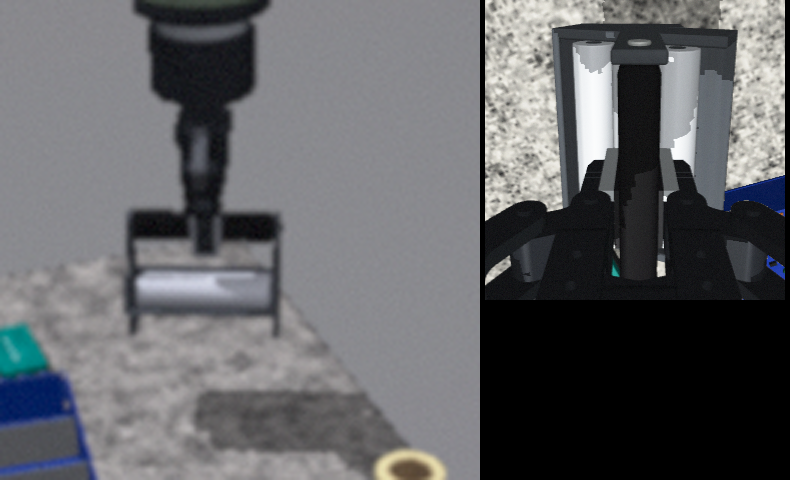

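```bash
cat > plan.py <<'E'
from h import *
from workcell import telemetry
O=np.array([.508,.288,.032]); YAW=-1.325; e=np.array([np.cos(YAW),np.sin(YAW),0]); 
MT=np.array([-.001,.045,-.009])
def tool_R(tilt,yaw=YAW):
    R0=Ro.from_euler('xyz',[np.pi,0,yaw+1.5*np.pi]).as_matrix()
    return R0@Ro.from_rotvec([np.radians(tilt),0,0]).as_matrix()
def target(xr,h,tilt,yr=0.):
    M=O+e*(xr*np.cos(np.radians(17)))+np.array([-e[1],e[0],0])*yr; M[2]=.032+xr*np.sin(np.radians(17))+h
    R=tool_R(tilt); T=np.eye(4); T[:3,:3]=R; T[:3,3]=M-R@MT; return T
def delta(T,P):
    return np.r_[P[:3,:3].T@(T[:3,3]-P[:3,3]), Ro.from_matrix(P[:3,:3].T@T[:3,:3]).as_rotvec()]
E
python3 - <<'E'
from plan import *
s=telemetry.observe(); P=pose(s); print(P.round(3))
T=target(.080,.075,0); print(T.round(3)); print(delta(T,P).round(4))
print("mouth now",(P[:3,:3]@MT+P[:3,3]).round(4))
E
```

```text
[[-0.99   0.141 -0.     0.509]
 [ 0.141  0.99   0.    -0.084]
 [ 0.    -0.    -1.     0.106]
 [ 0.     0.     0.     1.   ]]
[[-0.97  -0.243 -0.     0.537]
 [-0.243  0.97   0.     0.17 ]
 [ 0.     0.    -1.     0.121]
 [ 0.     0.     0.     1.   ]]
[ 8.200e-03  2.549e-01 -1.570e-02  0.000e+00 -3.000e-04 -3.876e-01]
mouth now [ 0.516  -0.0392  0.1147]
```

Request:
carry_out(series=[[0, 0.008, -0.008, 0, 0, -0.01, 255], [0.001, 0.025, -0.016, 0, 0, -0.04, 255], [0.002, 0.05, -0.02, 0, 0, -0.08, 255], [0.003, 0.085, -0.02, 0, 0, -0.13, 255], [0.004, 0.12, -0.02, 0, 0, -0.19, 255], [0.005, 0.155, -0.02, 0, 0, -0.25, 255], [0.006, 0.19, -0.02, 0, 0, -0.3, 255], [0.007, 0.22, -0.018, 0, 0, -0.34, 255], [0.008, 0.243, -0.016, 0, 0, -0.375, 255], [0.008, 0.255, -0.016, 0, 0, -0.388, 255]])

```text
clock: 7.8
position: [0.5367, 0.1716, 0.1219]
tool_rot: [3.141, -0.0, -2.893]
force: [0.0, -0.1, -3.2]
grip_width: 0.0133
```

```bash
python3 - <<'E'
from plan import *
s=wshot("w7"); print(s["clock"],s["position"],s["tool_rot"],s["qpos"],s["grip_width"],s["force"])
p,d=imaging.grab_frame("side"); cv2.imwrite("pics/side7.png",cv2.resize(p[130:370,210:450],None,fx=2.5,fy=2.5,interpolation=cv2.INTER_CUBIC))
p,d=imaging.grab_frame("top"); cv2.imwrite("pics/top7.png",cv2.resize(p[200:300,220:340],None,fx=6,fy=6,interpolation=cv2.INTER_CUBIC))
T=target(.080,.075,0); print(delta(T,pose(s)).round(4))
E
```

```text
7.8 [0.53670142 0.17157973 0.12189034] [ 3.14145645e+00 -2.22877567e-04 -2.89281235e+00] [-0.44522989  0.51404775  0.04245272  1.83504925 -0.02952398  0.79329788
  1.43203653] 0.013300624562588447 [ 0.00739587 -0.1327904  -3.17841304]
[ 0.0005 -0.0016  0.0005  0.0001 -0.0002  0.003 ]
```

View pics/w7.png

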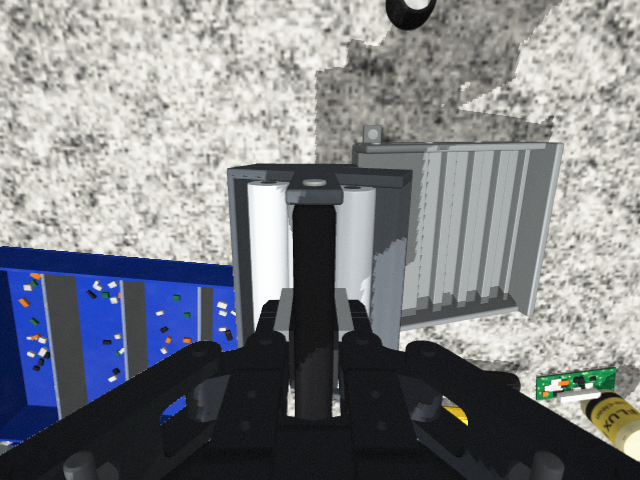

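View pics/side7.png

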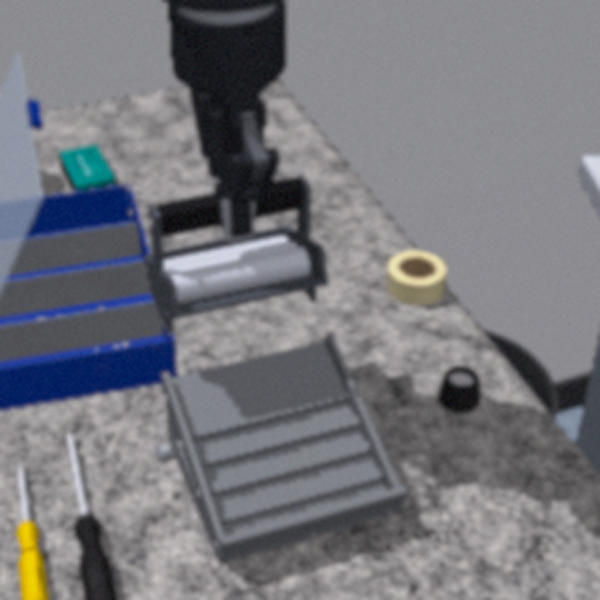

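View pics/top7.png

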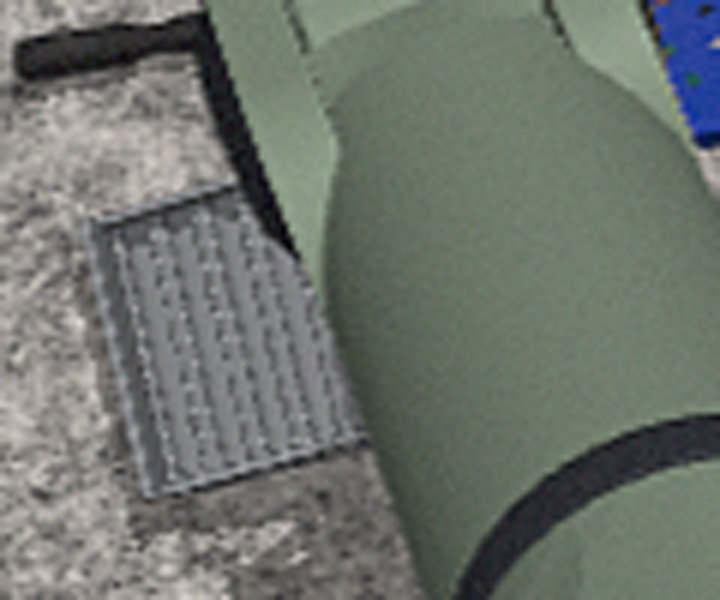

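```bash
python3 - <<'E'
from plan import *
p=cv2.imread("pics/w7.png"); a=cv2.resize(p[120:340,220:420],None,fx=3.4,fy=2.7,interpolation=cv2.INTER_CUBIC)
a=cv2.resize(p[110:340,330:580],None,fx=2.6,fy=2.6,interpolation=cv2.INTER_CUBIC); cv2.imwrite("pics/w7c.png",a)
R=Ro.from_euler('z',YAW).as_matrix()@Ro.from_euler('y',-np.radians(17)).as_matrix()
for n,uv in dict(sc=(300,170),sc2=(400,175),sc3=(260,170),rn=(440,147),rn2=(500,147),rn3=(480,160),run=(430,250),rf=(450,320),rf2=(500,312),rid=(451,230)).items():
    w=wworld("w7",[uv],depth=True)[0]; print(n,uv,w.round(4),((w-O)@R*1000).round(1), ((w-O)@Ro.from_euler('z',YAW).as_matrix()*1000).round(1))
E
```

```text
sc (300, 170) [0.4834 0.1515 0.1319] [150.1 -57.1  58.6] [126.5 -57.1  99.9]
sc2 (400, 175) [0.4734 0.1916 0.1505] [116.  -57.   88.4] [ 85.1 -57.  118.5]
sc3 (260, 170) [0.4881 0.1336 0.1304] [167.3 -56.9  51.7] [144.9 -56.9  98.4]
rn (440, 147) [0.4548 0.2355 0.055 ] [ 43.1 -64.4  10.8] [ 38.  -64.4  23. ]
rn2 (500, 147) [0.4439 0.2812 0.0387] [ -6.7 -63.9   9. ] [ -9.  -63.9   6.7]
rn3 (480, 160) [0.4552 0.2746 0.0307] [ -0.2 -54.4  -1.2] [  0.1 -54.4  -1.3]
run (430, 250) [0.5282 0.2615 0.033 ] [29.5 13.2 -8. ] [30.6 13.2  1. ]
rf (450, 320) [0.5742 0.2888 0.0488] [19.6 64.4 11.6] [15.3 64.4 16.8]
rf2 (500, 312) [0.5635 0.3325 0.0351] [-27.5  64.6  11.7] [-29.7  64.6   3.1]
rid (451, 230) [0.51   0.2735 0.0287] [12.9 -1.6 -7.4] [14.5 -1.6 -3.3]
```

View pics/w7c.png

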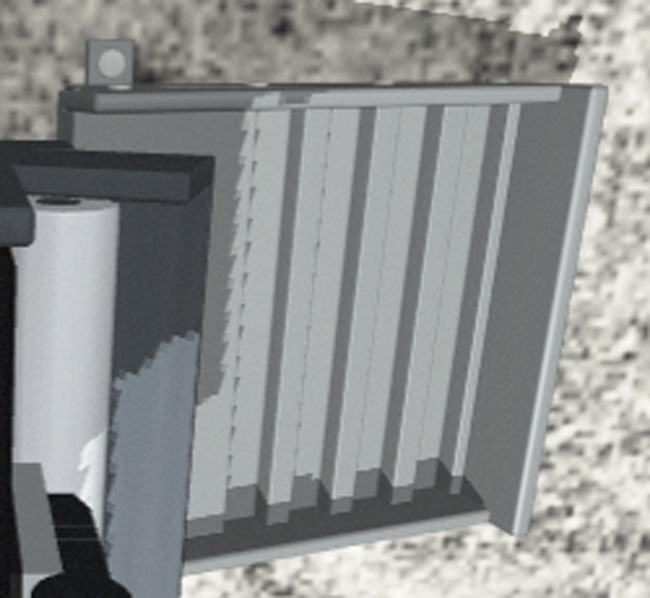

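```bash
python3 - <<'E'
from plan import *
s=telemetry.observe();P=pose(s)
print("M model",P[:3,:3]@MT+P[:3,3])
H=Ro.from_euler('z',YAW).as_matrix(); 
for v in (205,230,250,270):
  for u in range(384,420,3):
    w=wworld("w7",[(u,v)],depth=True)[0]; q=(w-O)@H*1000
    print(v,u,q.round(1),(w[2]*1000).round(1), (P[:3,:3].T@(w-P[:3,3])*1000).round(1))
E
```

```text
M model [0.52693432 0.21363836 0.13089927]
205 384 [ 86.  -39.8  93.6] 125.6 [39.1 35.7 -3.7]
205 387 [ 84.7 -39.9  94.1] 126.1 [39.2 37.1 -4.2]
205 390 [ 83.3 -39.9  94.3] 126.3 [39.2 38.5 -4.4]
205 393 [ 82.  -40.1  95.1] 127.1 [39.4 39.8 -5.2]
205 396 [ 81.2 -40.6  97.7] 129.7 [39.9 40.6 -7.8]
205 399 [ 79.5 -40.4  96.6] 128.6 [39.7 42.3 -6.7]
205 402 [ 78.1 -40.4  96.7] 128.7 [39.7 43.7 -6.8]
205 405 [ 76.7 -40.4  96.8] 128.8 [39.7 45.1 -6.9]
205 408 [ 75.6 -40.7  98.3] 130.3 [40.  46.1 -8.3]
205 411 [ 51.6 -24.5  14.6] 46.6 [23.7 70.2 75.3]
205 414 [ 49.5 -24.5  14.7] 46.7 [23.7 72.3 75.2]
205 417 [ 47.2 -24.3  13.8] 45.8 [23.6 74.6 76.1]
230 384 [ 85.2 -27.1  92.9] 124.9 [26.3 36.6 -3. ]
230 387 [ 84.2 -27.7  95.4] 127.4 [27.  37.5 -5.5]
230 390 [ 82.7 -27.7  95.3] 127.3 [27.  39.  -5.4]
230 393 [ 81.2 -27.6  95. ] 127.0 [26.9 40.6 -5.1]
230 396 [ 80.1 -28.1  96.9] 128.9 [27.4 41.6 -7. ]
230 399 [ 78.7 -28.1  96.8] 128.8 [27.4 43.1 -6.9]
230 402 [ 77.2 -28.1  96.6] 128.6 [27.3 44.6 -6.7]
230 405 [ 76.3 -28.7  98.9] 130.9 [27.9 45.4 -9. ]
230 408 [52.3 -6.3 14.5] 46.5 [ 5.5 69.4
[... 638 characters left out ...]
1  73.3  77.1]
250 414 [46.4  9.2 13.2] 45.2 [-10.   75.3  76.7]
250 417 [43.9  9.6 12.2] 44.2 [-10.3  77.8  77.7]
270 384 [84.2 -6.2 94. ] 126.0 [ 5.5 37.6 -4.1]
270 387 [82.8 -6.5 94.7] 126.7 [ 5.8 38.9 -4.8]
270 390 [81.6 -7.1 96.2] 128.2 [ 6.3 40.1 -6.3]
270 393 [79.9 -6.8 95.5] 127.5 [ 6.1 41.8 -5.6]
270 396 [78.9 -7.6 97.6] 129.6 [ 6.9 42.8 -7.7]
270 399 [77.2 -7.2 96.6] 128.6 [ 6.5 44.6 -6.7]
270 402 [76.1 -7.8 98.1] 130.1 [ 7.1 45.7 -8.2]
270 405 [52.3 24.3 14.9] 46.9 [-25.   69.4  75. ]
270 408 [49.7 24.8 13.6] 45.6 [-25.5  72.   76.3]
270 411 [47.2 25.2 12.5] 44.5 [-25.9  74.6  77.4]
270 414 [45.1 25.  12.9] 44.9 [-25.8  76.7  77. ]
270 417 [42.7 25.2 12.4] 44.4 [-26.   79.1  77.4]
```

```bash
python3 - <<'E'
from plan import *
MT[:]=[-.001,.0455,-.0085]
s=telemetry.observe(); P=pose(s)
for f in np.arange(.2,1.01,.2):
    print(delta(target(.080,.075-.035*f,16*f,.0005),P).round(4))
E
sed -i 's/^MT=.*/MT=np.array([-.001,.0455,-.0085])/' plan.py
```

```text
[-0.0002 -0.0007  0.0045  0.0555 -0.0002  0.0002]
[-0.0002 -0.0009  0.0089  0.1114 -0.0002  0.0002]
[-0.0002 -0.001   0.0133  0.1672 -0.0002  0.0003]
[-2.000e-04 -1.000e-03  1.770e-02  2.231e-01 -2.000e-04  3.000e-04]
[-2.000e-04 -8.000e-04  2.220e-02  2.789e-01 -2.000e-04  3.000e-04]
```

Request:
carry_out(series=[[0, -0.0005, 0.002, 0.02, 0, 0, 255], [0, -0.0007, 0.0045, 0.055, 0, 0, 255], [0, -0.0009, 0.009, 0.11, 0, 0, 255], [0, -0.001, 0.0133, 0.167, 0, 0, 255], [0, -0.001, 0.0177, 0.223, 0, 0, 255], [0, -0.0009, 0.021, 0.26, 0, 0, 255], [0, -0.0008, 0.022, 0.279, 0, 0, 255], [0, -0.0008, 0.022, 0.279, 0, 0, 255]])

```text
clock: 8.95
position: [0.5371, 0.1691, 0.0999]
tool_rot: [-2.862, -0.0, -2.895]
force: [-0.3, 0.5, -3.9]
grip_width: 0.013
```

```bash
python3 - <<'E'
from plan import *
s=wshot("w8"); P=pose(s); print(s["clock"],s["position"],s["tool_rot"],s["qpos"],s["grip_width"],s["force"])
p,d=imaging.grab_frame("side"); a=cv2.resize(p[170:350,240:400],None,fx=3,fy=3,interpolation=cv2.INTER_CUBIC)
w=cv2.imread("pics/w8.png")[140:440,200:500]
out=np.zeros((540,790,3),np.uint8); out[:,:480]=a; out[:300,485:785]=w; cv2.imwrite("pics/m8.png",out)
print(delta(target(.080,.040,16,.0005),P).round(4))
for h in (.03,.02,.01): print(delta(target(.080,h,16,.0005),P).round(4))
E
```

```text
8.95 [0.5371067  0.16913847 0.09988107] [-2.86237307e+00 -5.68298350e-05 -2.89542070e+00] [-0.72901099  0.59580272  0.20837189  1.82880763  0.20486883  0.8227146
  1.11937735] 0.013017606425274003 [-0.27929405  0.46374513 -3.94862348]
[-0.0002 -0.0002  0.0002  0.      0.      0.0004]
[-0.0002  0.0026  0.0098  0.      0.      0.0004]
[-0.0002  0.0053  0.0194  0.      0.      0.0004]
[-0.0002  0.0081  0.029   0.      0.      0.0004]
```

View pics/m8.png

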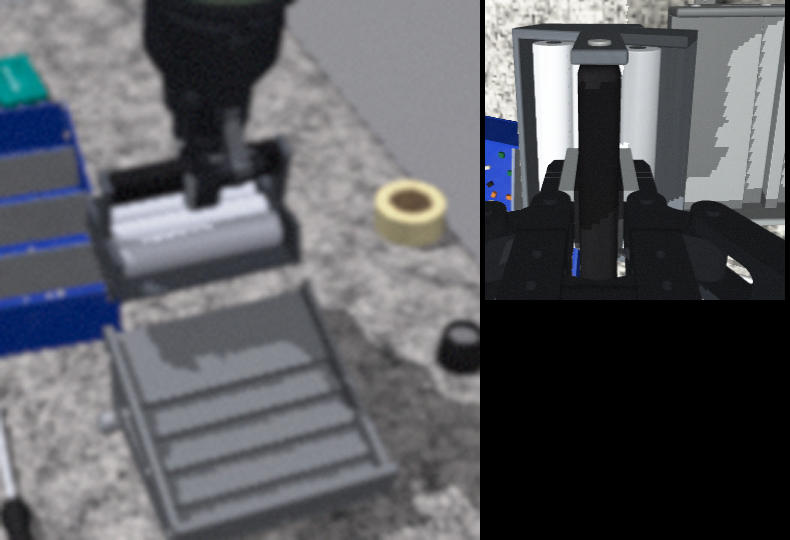

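Request:
carry_out(series=[[0, 0.001, 0.004, 0, 0, 0, 255], [0, 0.003, 0.01, 0, 0, 0, 255], [0, 0.005, 0.016, 0, 0, 0, 255], [0, 0.0065, 0.022, 0, 0, 0, 255], [0, 0.0075, 0.026, 0, 0, 0, 255], [0, 0.0078, 0.028, 0, 0, 0, 255], [0, 0.0078, 0.028, 0, 0, 0, 255]])

```text
clock: 9.93
position: [0.5372, 0.1689, 0.0708]
tool_rot: [-2.862, -0.0, -2.895]
force: [-0.2, 0.3, -3.3]
grip_width: 0.0129
```

```bash
python3 - <<'E'
from plan import *
s=wshot("w9"); P=pose(s); print(s["clock"],s["position"],s["tool_rot"],s["grip_width"],s["force"])
p,d=imaging.grab_frame("side"); a=cv2.resize(p[180:360,250:400],None,fx=3,fy=3,interpolation=cv2.INTER_CUBIC)
w=cv2.imread("pics/w9.png")[140:440,200:500]
out=np.zeros((540,790,3),np.uint8); out[:,:450]=a; out[:300,485:785]=w; cv2.imwrite("pics/m9.png",out)
print(delta(target(.080,.011,16,.0005),P).round(4))
for t in (18,20,22,24,26,28,30): print(t,delta(target(.080,.011,t,.0005),P).round(4))
E
```

```text
9.925 [0.53719289 0.16892117 0.07077409] [-2.86246334e+00 -1.24579736e-04 -2.89543629e+00] 0.012929849082567368 [-0.20570819  0.25451642 -3.25798529]
[-0.0002  0.      0.      0.0001 -0.      0.0004]
18 [-0.0002 -0.0002 -0.0016  0.035  -0.      0.0004]
20 [-0.0002 -0.0005 -0.0032  0.0699 -0.      0.0004]
22 [-0.0002 -0.0006 -0.0048  0.1048 -0.      0.0004]
24 [-0.0002 -0.0007 -0.0064  0.1397  0.      0.0004]
26 [-0.0002 -0.0008 -0.008   0.1747  0.      0.0004]
28 [-2.000e-04 -8.000e-04 -9.600e-03  2.096e-01  0.000e+00  4.000e-04]
30 [-2.000e-04 -7.000e-04 -1.130e-02  2.445e-01  0.000e+00  4.000e-04]
```

View pics/m9.png

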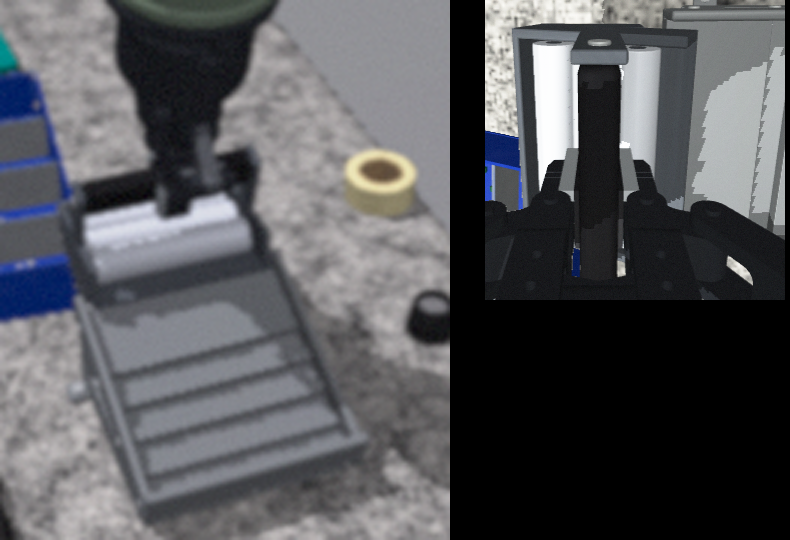

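Request:
carry_out(series=[[0, -0.0002, -0.0016, 0.035, 0, 0, 255], [0, -0.0005, -0.0032, 0.07, 0, 0, 255], [0, -0.0006, -0.0048, 0.105, 0, 0, 255], [0, -0.0006, -0.0052, 0.114, 0, 0, 255], [0, -0.0006, -0.0056, 0.122, 0, 0, 255], [0, -0.0007, -0.006, 0.131, 0, 0, 255], [0, -0.0007, -0.0064, 0.14, 0, 0, 255], [0, -0.0007, -0.0064, 0.14, 0, 0, 255]])

```text
clock: 11.02
position: [0.5369, 0.1701, 0.0771]
tool_rot: [-2.722, -0.0, -2.895]
force: [-0.5, 0.2, -3.6]
grip_width: 0.0133
```

```bash
python3 - <<'E'
from plan import *
s=wshot("w10"); P=pose(s); print(s["clock"],s["position"],s["tool_rot"],s["grip_width"],s["force"])
p,d=imaging.grab_frame("side"); a=cv2.resize(p[180:360,250:400],None,fx=3,fy=3,interpolation=cv2.INTER_CUBIC)
w=cv2.imread("pics/w10.png")[140:440,200:500]
out=np.zeros((540,790,3),np.uint8); out[:,:450]=a; out[:300,485:785]=w; cv2.imwrite("pics/m10.png",out)
E
```

```text
11.025 [0.53693045 0.17012834 0.07714603] [-2.72248952e+00 -1.06369666e-05 -2.89531336e+00] 0.013298495843488422 [-0.46264375  0.20902377 -3.63229479]
```

View pics/m10.png

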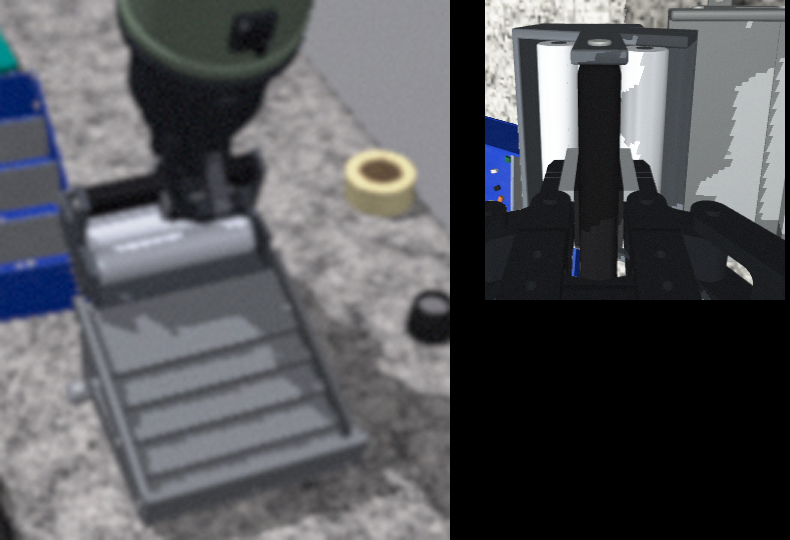

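Request:
carry_out(series=[[0, 0, 0, 0, 0, 0, 255], [0, 0, 0, 0, 0, 0, 255], [0, 0, 0, 0, 0, 0, 255]])

```text
clock: 11.5
position: [0.5369, 0.17, 0.0772]
tool_rot: [-2.723, -0.0, -2.895]
force: [-0.4, -0.9, -3.2]
grip_width: 0.0131
```

```bash
cat > look.py <<'E'
import sys; from plan import *
n=sys.argv[1]
s=wshot("w"+n); P=pose(s); print(s["clock"],s["position"],s["tool_rot"],s["grip_width"],s["force"])
p,d=imaging.grab_frame("side"); a=cv2.resize(p[180:360,250:400],None,fx=3,fy=3,interpolation=cv2.INTER_CUBIC)
w=cv2.imread(f"pics/w{n}.png")[140:440,200:540]
out=np.zeros((540,800,3),np.uint8); out[:,:450]=a; out[:300,455:795]=w; cv2.imwrite(f"pics/m{n}.png",out)
E
python3 look.py 11
```

```text
11.5 [0.53693775 0.16999182 0.07719801] [-2.72257657e+00 -3.49384911e-05 -2.89549080e+00] 0.013096968735618846 [-0.39384216 -0.93380701 -3.19384631]
```

View pics/m11.png

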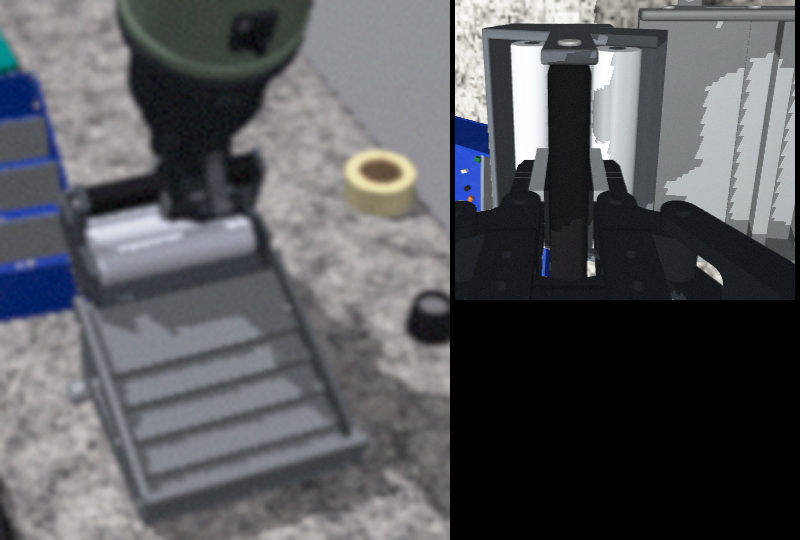

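Request:
carry_out(series=[[0, 0, -0.0004, 0.009, 0, 0, 255], [0, 0, -0.0008, 0.018, 0, 0, 255], [0, 0, -0.0012, 0.026, 0, 0, 255], [0, 0, -0.0016, 0.035, 0, 0, 255], [0, 0, -0.0016, 0.035, 0, 0, 255]])

```text
clock: 12.22
position: [0.5367, 0.1709, 0.0785]
tool_rot: [-2.687, -0.0, -2.895]
force: [0.3, 0.1, -2.9]
grip_width: 0.0129
```

```bash
python3 look.py 12
```

```text
12.225 [0.53669641 0.17094622 0.07854386] [-2.68730973e+00 -1.40860740e-04 -2.89493052e+00] 0.01291488281986397 [ 0.32988768  0.05763407 -2.90983631]
```

View pics/m12.png

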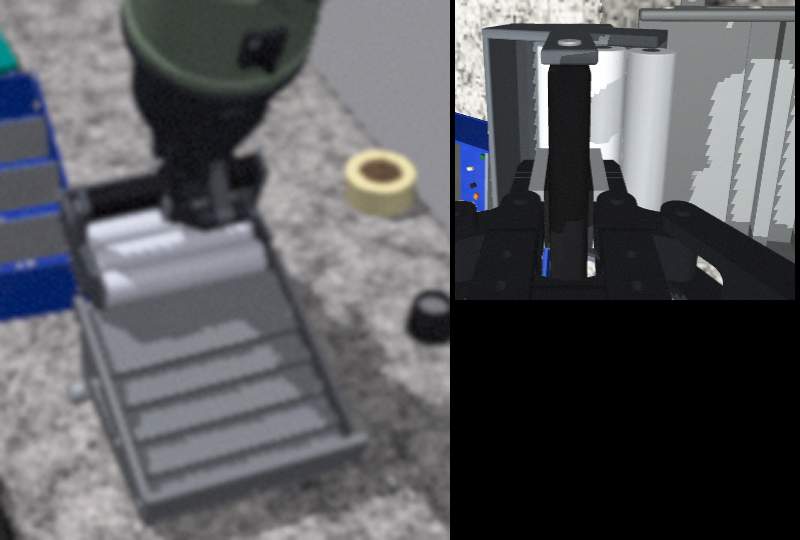

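Request:
carry_out(series=[[0, 0, 0, 0, 0, 0, 255], [0, 0, 0, 0, 0, 0, 255]])

```text
clock: 12.58
position: [0.5368, 0.1706, 0.0787]
tool_rot: [-2.688, 0.0, -2.896]
force: [-0.2, -0.7, -2.0]
grip_width: 0.0134
```

```bash
python3 look.py 13
```

```text
12.575 [0.53681938 0.17055456 0.07871178] [-2.68759112e+00  6.21333456e-05 -2.89561907e+00] 0.013361754607098025 [-0.17530044 -0.67860836 -2.00381656]
```

View pics/m13.png

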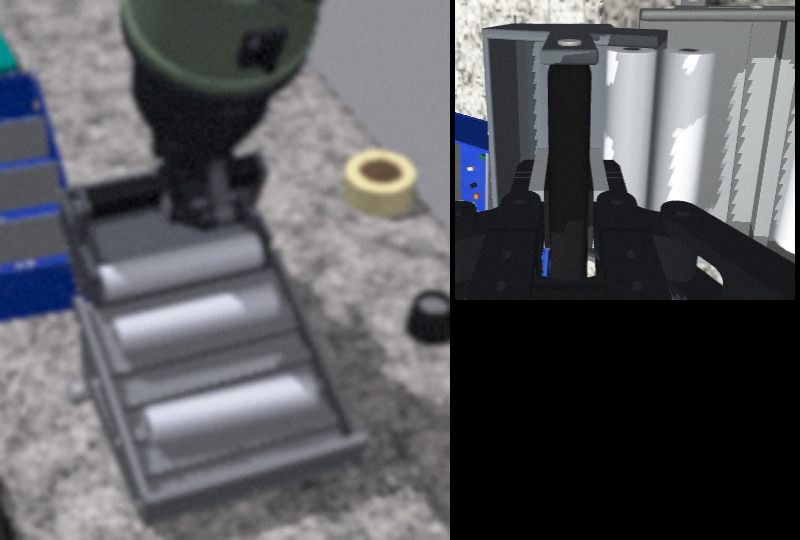

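All rolling out in order; hold on.

Request:
carry_out(series=[[0, 0, 0, 0, 0, 0, 255], [0, 0, 0, 0, 0, 0, 255], [0, 0, 0, 0, 0, 0, 255], [0, 0, 0, 0, 0, 0, 255], [0, 0, 0, 0, 0, 0, 255], [0, 0, 0, 0, 0, 0, 255]])

```text
clock: 13.42
position: [0.5368, 0.1707, 0.0786]
tool_rot: [-2.688, -0.0, -2.896]
force: [0.1, 0.3, -1.6]
grip_width: 0.0131
```

```bash
python3 look.py 14
```

```text
13.425 [0.53677419 0.17067046 0.0786385 ] [-2.68757600e+00 -2.73796643e-06 -2.89551042e+00] 0.013112200576578598 [ 0.13431604  0.26285369 -1.64615648]
```

View pics/m14.png

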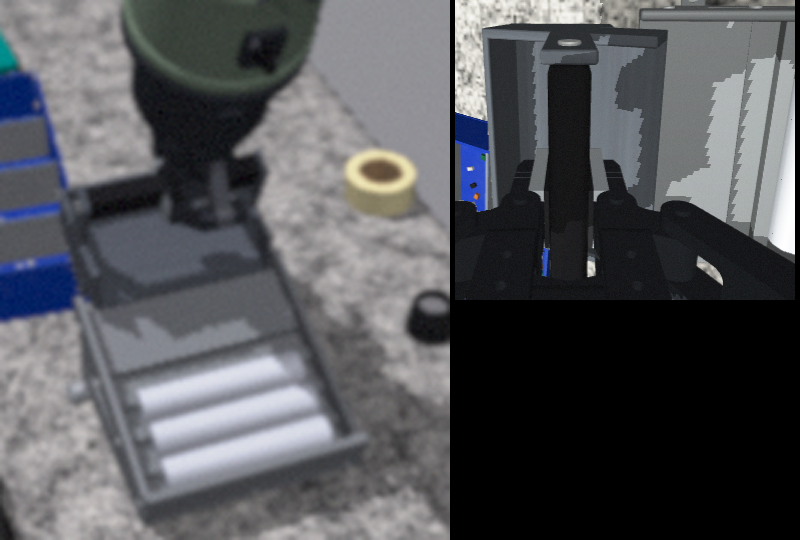

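```bash
python3 - <<'E'
from plan import *
P=pose(telemetry.observe())
for h,t in ((.03,26),(.055,26),(.075,15),(.09,0)): print(delta(target(.080,h,t,.0005),P).round(4))
E
```

```text
[-0.0002 -0.0086 -0.017  -0.0003  0.0001  0.0004]
[-0.0002 -0.0196 -0.0395 -0.0003  0.0001  0.0004]
[-2.000e-04 -2.590e-02 -4.890e-02 -1.923e-01  1.000e-04  4.000e-04]
[-2.00e-04 -2.66e-02 -5.18e-02 -4.54e-01  0.00e+00  4.00e-04]
```

Request:
carry_out(series=[[0, -0.003, -0.006, 0, 0, 0, 255], [0, -0.0086, -0.017, 0, 0, 0, 255], [0, -0.014, -0.028, 0, 0, 0, 255], [0, -0.0196, -0.0395, 0, 0, 0, 255], [0, -0.0225, -0.044, -0.09, 0, 0, 255], [0, -0.026, -0.049, -0.19, 0, 0, 255], [0, -0.0265, -0.051, -0.32, 0, 0, 255], [0, -0.0266, -0.052, -0.42, 0, 0, 255], [0, -0.0266, -0.052, -0.454, 0, 0, 255], [0, -0.0266, -0.052, -0.454, 0, 0, 255]])

```text
clock: 14.78
position: [0.5374, 0.1685, 0.1378]
tool_rot: [-3.141, 0.001, -2.897]
force: [0.1, 0.3, -0.4]
grip_width: 0.0131
```

```bash
python3 look.py 15; python3 - <<'E'
from plan import *
P=pose(telemetry.observe()); T=np.eye(4); T[:3,:3]=tool_R(0,-1.714); T[:3,3]=[.509,-.0835,.09]; print(delta(T,P).round(4))
E
```

```text
14.775 [0.53743921 0.16850023 0.13777002] [-3.14141727e+00  5.77675292e-04 -2.89723384e+00] 0.0130861534794902 [ 0.11363161  0.34568234 -0.37478666]
[ 8.900e-02 -2.388e-01  4.750e-02 -7.000e-04  3.000e-04  3.899e-01]
```

View pics/m15.png

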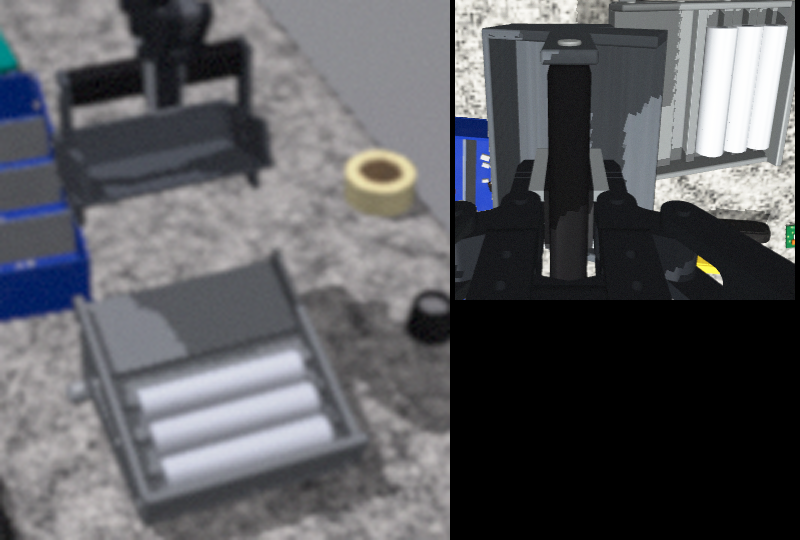

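Request:
carry_out(series=[[0.006, -0.012, 0, 0, 0, 0.02, 255], [0.015, -0.04, 0, 0, 0, 0.06, 255], [0.027, -0.075, 0.005, 0, 0, 0.12, 255], [0.04, -0.11, 0.012, 0, 0, 0.18, 255], [0.053, -0.145, 0.02, 0, 0, 0.24, 255], [0.066, -0.18, 0.03, 0, 0, 0.3, 255], [0.078, -0.21, 0.04, 0, 0, 0.35, 255], [0.086, -0.23, 0.047, 0, 0, 0.38, 255], [0.089, -0.2388, 0.0475, -0.0007, 0, 0.39, 255], [0.089, -0.2388, 0.0475, -0.0007, 0, 0.39, 255]])

```text
clock: 16.12
position: [0.5089, -0.0837, 0.0898]
tool_rot: [3.141, 0.0, 2.998]
force: [0.6, -1.4, -1.1]
grip_width: 0.0129
```

```bash
python3 - <<'E'
from plan import *
s=telemetry.observe();P=pose(s); print(s["clock"],s["position"],s["tool_rot"],s["force"]); T=np.eye(4); T[:3,:3]=tool_R(0,-1.714); T[:3,3]=[.509,-.0835,.0265]; print(delta(T,P).round(4))
E
```

```text
16.125 [ 0.50894182 -0.08370813  0.0897813 ] [3.14100757e+00 6.94667791e-06 2.99761736e+00] [ 0.56518505 -1.36667278 -1.05790987]
[-0.      0.0002  0.0633  0.0006  0.     -0.0008]
```

Request:
carry_out(series=[[0, 0, 0.012, 0, 0, 0, 255], [0, 0, 0.026, 0, 0, 0, 255], [0, 0, 0.04, 0, 0, 0, 255], [0, 0, 0.05, 0, 0, 0, 255], [0, 0, 0.056, 0, 0, 0, 255], [0, 0, 0.06, 0, 0, 0, 255], [0, 0, 0.062, 0, 0, 0, 255], [0, 0, 0.063, 0, 0, 0, 255], [0, 0, 0.0635, 0, 0, 0, 255], [0, 0, 0.0635, 0, 0, 0, 255]])

```text
clock: 17.38
position: [0.509, -0.0836, 0.0262]
tool_rot: [3.141, 0.0, 2.998]
force: [0.1, 0.9, 0.8]
grip_width: 0.013
```

```bash
sed -i 's/p\[180:360,250:400\]/p[140:320,250:400]/' look.py; python3 look.py 16
```

```text
17.375 [ 0.50903752 -0.08358189  0.02622413] [3.14082412e+00 1.48356108e-04 2.99781609e+00] 0.013010764846087455 [0.07151061 0.89753496 0.83754996]
```

View pics/m16.png

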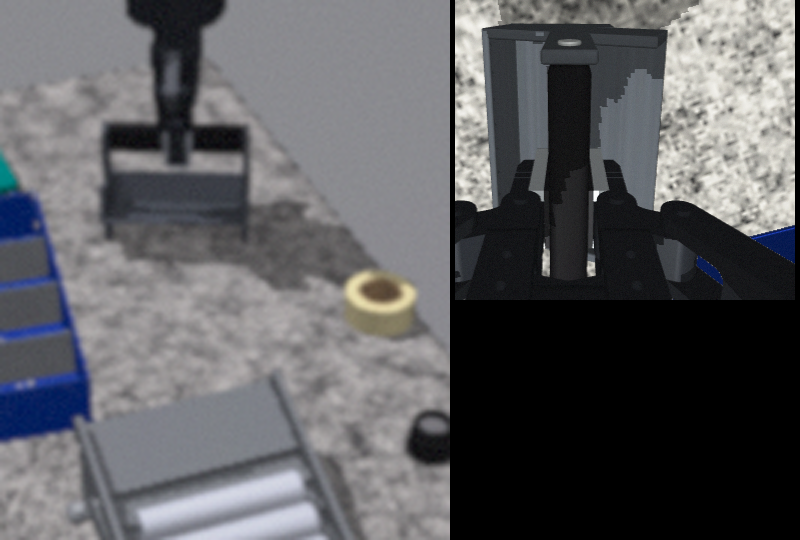

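Request:
carry_out(series=[[0, 0, 0, 0, 0, 0, 225], [0, 0, 0, 0, 0, 0, 200], [0, 0, 0, 0, 0, 0, 170], [0, 0, 0, 0, 0, 0, 140], [0, 0, 0, 0, 0, 0, 120], [0, 0, 0, 0, 0, 0, 120], [0, 0, 0, 0, 0, 0, 120]])

```text
clock: 18.35
position: [0.5089, -0.0837, 0.026]
tool_rot: [3.141, -0.0, 2.998]
force: [-0.2, 0.7, -1.1]
grip_width: 0.0452
```

Request:
carry_out(series=[[0, 0, -0.006, 0, 0, 0, 120], [0, 0, -0.018, 0, 0, 0, 120], [0, 0, -0.035, 0, 0, 0, 120], [0, 0, -0.06, 0, 0, 0, 120], [0, 0, -0.09, 0, 0, 0, 120], [0, 0, -0.12, 0, 0, 0, 120], [0, 0, -0.15, 0, 0, 0, 120], [0, 0, -0.18, 0, 0, 0, 120], [0, 0, -0.19, 0, 0, 0, 120], [0, 0, -0.19, 0, 0, 0, 120]])

```text
clock: 19.6
position: [0.509, -0.0837, 0.2167]
tool_rot: [3.141, 0.001, 2.998]
force: [0.2, 0.3, 0.1]
grip_width: 0.0456
```

```bash
python3 - <<'E'
from plan import *
s=wshot("w17"); print(s["clock"],s["position"],s["grip_width"],s["force"])
p,d=imaging.grab_frame("side"); a=p[130:370,200:460]; cv2.imwrite("pics/side17.png",cv2.resize(a,None,fx=2.4,fy=2.4,interpolation=cv2.INTER_CUBIC))
f=np.load("pics/w17.npz"); dd=f["d"]
ys,xs=np.mgrid[120:295,230:400]; uv=np.c_[xs.ravel(),ys.ravel()]; uv=uv[dd[uv[:,1],uv[:,0]]>0]
w=wworld("w17",uv,depth=True); m=(w[:,2]>.086)&(w[:,2]<.11); print(m.sum(),w[m].mean(0),np.percentile(w[m][:,2],[5,50,95]))
# rollers in rack frame from side depth
R=Ro.from_euler('z',YAW).as_matrix()@Ro.from_euler('y',-np.radians(17)).as_matrix()
uv,w=cloud("side",d,(270,260,380,350)); q=(w-O)@R*1000
m=(abs(q[:,1])<45)&(abs(q[:,0])<50)&(abs(q[:,2])<40)
for x in range(-46,46,4):
    k=m&(q[:,0]>=x)&(q[:,0]<x+4); print(x+2,k.sum(),np.percentile(q[k,2],[10,50,90]).round(1))
E
```

```text
19.6 [ 0.50901565 -0.08374971  0.2167031 ] 0.045587031269539016 [0.17761459 0.30607388 0.10256931]
2250 [ 0.50661787 -0.08369477  0.09386545] [0.0920428  0.09401821 0.0954001 ]
-44 32 [14.  16.6 22.2]
-40 146 [15.4 17.5 19.7]
-36 120 [17.8 19.3 20.8]
-32 99 [17.7 18.9 20.2]
-28 71 [15.9 17.4 19.1]
-24 57 [ 9.3 13.2 15.8]
-20 182 [10.2 14.6 17.7]
-16 132 [16.1 18.2 20.2]
-12 108 [18.  19.3 20.9]
-8 94 [17.6 19.2 20.3]
-4 57 [15.  16.7 18.3]
0 83 [ 9.6 12.  14.9]
4 168 [12.3 16.3 18.5]
8 121 [16.9 18.9 20.6]
12 95 [18.1 19.7 20.9]
16 82 [17.3 18.6 20.1]
20 37 [13.7 16.3 17.9]
24 1 [12. 12. 12.]Traceback (most recent call last):
  File "<stdin>", line 12, in <module>
    return _quantile_unchecked(
        a, q, axis, out, overwrite_input, method, keepdims, weights)
    return _ureduce(a,
                    func=_quantile_ureduce_func,
    ...<5 lines>...
                    overwrite_input=overwrite_input,
                    method=method)
    r = func(a, **kwargs)
    result = _quantile(arr,
                       quantiles=q,
    ...<2 lines>...
                       out=out,
                       weights=wgt)
    slices_having_nans = np.isnan(arr[-1, ...])
                                  ~~~^^^^^^^^^
IndexError: index -1 is out of bounds for axis 0 with size 0
```

View pics/side17.png

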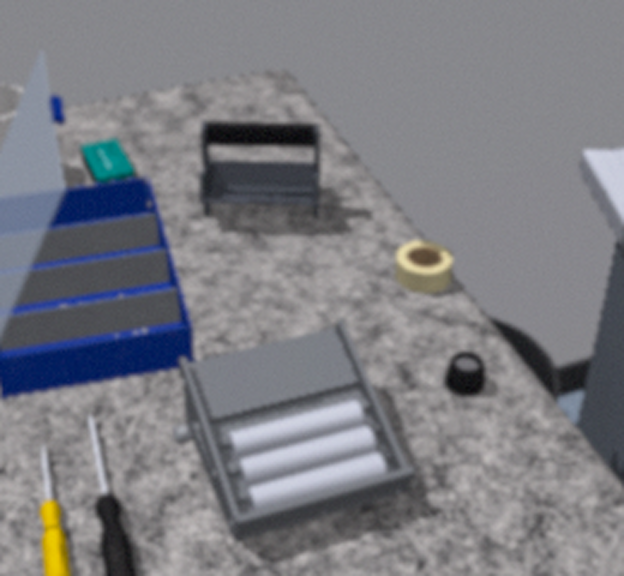

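View pics/w17.png

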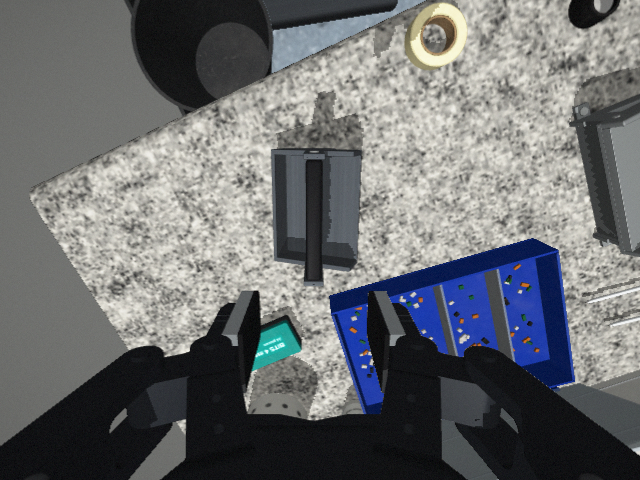

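```bash
python3 -c "
from workcell import ticket; print(ticket.job_done())"
```

```text
the job is handed in; nothing more can be done
None
```

The three rollers are lying in the three lowest grooves of the rack, and the scoop is standing on the bench again at its starting spot. I handed the job in at about 19.6 s of the 56 s allowed; no verdict was reported.

I gripped the handle bar, lifted the scoop and held its mouth about 11 mm above the run-on. I then tipped it slowly; the rollers came out in order at about 26 degrees. I set the scoop down, released it and raised the gripper clear.

**Last checks:**
- **Rollers:** in the rack's axes they sit at about x = -34, -11 and +12 mm. Their tops read about 19.5 mm, which puts the centres about 8.5 mm above the ridge plane. They look parallel to the grooves. I judged that they are at rest by comparing pictures, not by measuring their speed.
- **Scoop:** it looks upright. The bar top reads 94 mm, so the handle centre is about 83 mm. The tool force is near zero with the gripper about 190 mm above where it let go.
- **Other things:** the tape roll, loupe and bit box look unmoved. The heat sink was outside the last pictures; I did not check it again, but the arm never went low near it.

**One disagreement:** in both the wrist and side views, the finger ends stood about 47 mm behind the reported TCP. The description puts them at the TCP. I set the grasp height from the images, and the grip held from there.

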